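# Mix the calibration vials on the locking touch mixer

## Task

Set the touch mixer's selector to the two-dot mark: pull the knob out to unlock it, turn it, and push it fully home. Then mix the vials on the mat from weakest to strongest (white, yellow, blue, red cap; one may be missing today): hold each one upright in the mixer's cup with the sprung head pressed fully down for two seconds, and stand it in the rack bay with the dot of its cap colour. When all are mixed, return the selector to off (red ring), again pushed fully home, leaving every vial upright in its bay and the beaker and the dish where they are.

Things in the scene. Friction and masses are not known exactly. Their poses are not given: they have to be found in the camera images.
- mixer: Touch mixer, 2.5 kg, standing loose on rubber feet: white box 178 (front to back) x 126 mm with a low front deck 40 mm high carrying the selector knob and a taller rear half, 64 mm high, carrying the sprung rubber cup. Origin on its underside, 93 mm behind its front face, x to its rear; selector axis at x = -52 mm, cup axis at x = +46 mm.
- pad_top (a point): Centre of the floor of the mixer's rubber cup: a shallow round dish, 37 mm inside, 45 mm over the outside, rim 5 mm above this point. The point is 89 mm above the bench with the head up and sinks with it.
- mixer_pad (a joint): How far the sprung head is pressed down, m: 0 = up, 0.006 = fully down (hard stop). Spring: about 2 N to start it, 6.5 N at the stop; it comes back up by itself.
- selector_grip (a point): Point on the vertical axis of the grey selector knob, in its grip bar (61 mm above the bench when pushed in, 71 mm when out; moves with it). Bar: upright, 38 x 12 mm, its top 10 mm above this point; below it a round skirt 44 mm across whose top is 13 mm below this point. x runs along the bar towards the end with the white pointer line, z up.
- selector_pull (a joint): How far the selector is pulled up, m: 0 = fully in (locked by an index pin), 0.010 = fully out. It takes about 3 to 4 N to move either way and stays where it is left. The knob turns freely only when pulled more than about 6 mm; it goes fully home again only within about 0.1 rad of a mark.
- selector_dial (a joint): Selector angle, rad, growing clockwise seen from above. The four marks round it: red ring = off = 0; one white dot = 0.65; two white dots = 1.30; three white dots = 1.95. Turns with very light friction once pulled out.
- vial_blank_mid (a point): Centre (29 mm up) of the amber glass sample vial with the white cap (blank); 27 mm diameter, 58 mm tall, cap in the top 11 mm, straight wall up to about 38 mm and tapering shoulder above, about 35 g, z up when it stands upright. It may be absent (None).
- vial_low_mid (a point): Centre (29 mm up) of the amber glass sample vial with the yellow cap (low); 27 mm diameter, 58 mm tall, cap in the top 11 mm, straight wall up to about 38 mm and tapering shoulder above, about 35 g, z up when it stands upright. It may be absent (None).
- vial_mid_mid (a point): Centre (29 mm up) of the amber glass sample vial with the blue cap (mid); 27 mm diameter, 58 mm tall, cap in the top 11 mm, straight wall up to about 38 mm and tapering shoulder above, about 35 g, z up when it stands upright. It may be absent (None).
- vial_high_mid (a point): Centre (29 mm up) of the amber glass sample vial with the red cap (high); 27 mm diameter, 58 mm tall, cap in the top 11 mm, straight wall up to about 38 mm and tapering shoulder above, about 35 g, z up when it stands upright. It may be absent (None).
- bay_blank (a point): Centre of the floor (4 mm above the bench) of the rack bay with the white dot, left-most seen from the rack's dotted side. The aluminium rack (fixed to the bench) has four bays in a row at 42 mm pitch, each 34 (x) x 38 (y) mm inside, walls 4 mm thick, their tops 14 mm above this floor; x across the row away from the dotted ledge, y along the row, z up.
- bay_low (a point): Centre of the floor (4 mm above the bench) of the rack bay with the yellow dot, second from the left seen from the rack's dotted side. The aluminium rack (fixed to the bench) has four bays in a row at 42 mm pitch, each 34 (x) x 38 (y) mm inside, walls 4 mm thick, their tops 14 mm above this floor; x across the row away from the dotted ledge, y along the row, z up.
- bay_mid (a point): Centre of the floor (4 mm above the bench) of the rack bay with the blue dot, third from the left seen from the rack's dotted side. The aluminium rack (fixed to the bench) has four bays in a row at 42 mm pitch, each 34 (x) x 38 (y) mm inside, walls 4 mm thick, their tops 14 mm above this floor; x across the row away from the dotted ledge, y along the row, z up.
- bay_high (a point): Centre of the floor (4 mm above the bench) of the rack bay with the red dot, right-most seen from the rack's dotted side. The aluminium rack (fixed to the bench) has four bays in a row at 42 mm pitch, each 34 (x) x 38 (y) mm inside, walls 4 mm thick, their tops 14 mm above this floor; x across the row away from the dotted ledge, y along the row, z up.
- bench_mat: Thin blue bench mat, 200 x 190 x 3 mm, fixed; the vials stand on it at the start. Origin at the centre of its underside.
- beaker: Small empty glass beaker, 45 mm across, 58 mm tall, bystander; origin under its centre.
- dish: Covered plastic dish, 60 mm across, 16 mm tall, bystander; origin under its centre.

How it is judged:
By the outcome, as a careful person would: the job done as asked, in the order asked, and still so for the second after the job is handed in, with the robot touching nothing.
Of vial_blank, vial_low, vial_mid, vial_high only 3 to 4 are there at a start; the rules pass over those that are not, and their reading is None.
At some moment in a run one of mixer may be knocked a few centimetres aside while the robot is not near it.
It also fails if it takes over 210 s, if anything falls off the work surface, if the arm or the gripper's body presses on something with over 40 N, if the wrist force passes 120 N, or if a joint passes its speed limit or range.

## Robot

A 6-joint arm with a two-finger parallel gripper is mounted at the origin on a cart in front of the work surface, level with it; the furniture and walls round the work are solid. World frame = base frame: x ahead of the robot, y to its left, z up, the work surface at z = 0. Lengths are in mm, angles in rad, forces in N, time in s.
With the tool pointing down it reaches from about 350 to 875 mm from the base axis. Payload 4.2 kg.
Tool frame: the origin (TCP) lies at the very end of the fingers, on their centre line; the grasp point (between the pads) lies 19 mm behind it; z points along the fingers, y is the direction in which the jaws open and shut (so a half turn about z gives the same grasp; the last joint's range is limited). The gripper opens to 85 mm and grips with 20 to 120 N. Pads are 22 mm wide; open, the fingers measure 114 mm over their backs; the gripper's body (76 mm by 85 mm) begins 54 mm behind the grasp point. The pads swing forward as they close: fully open they stand 13 mm farther back than shut.
Start: joints at [-1.015, 0.385, 0.008, 0, -1.194, -0.259], TCP at [182.804, -597.647, 201.712] pointing down, gripper open.
Joint ranges: [-3.14, 3.14], [-1.21, 2.06], [-1.07, 1.41], [-3.16, 2.05], [-2.99, -0.16], [-3.1, 3.1]. Speed limits (rad/s): [2.79, 2.79, 3.14, 3.14, 3.14, 3.14].

## Interface

Orientations are given as a unit quaternion [x, y, z, w].
In Python, from workcell import env gives the robot as it stands. The module is installed in compiled form; this text tells all that it offers.
- The arm moves only by the tool step_arm, never from a script. Its argument "targets" is a list of rows, each an object of numbers: "fingers": the finger opening in cm, from 0 to 8.54; "x", "y", "z": the shift along the tool's x, y, z in cm; "ax", "ay", "az": the turn, a rotation vector about the tool's x, y, z in rad. A call has 1 to 8 rows; each row is the pose to reach, as a shift and turn from the pose commanded when the call began, along the tool's axes at that moment; what a row does not reach only later rows make up. A row lasts 1/8 s, in which the tool goes at most 62.5 mm and 10.7 degrees, less where a joint would pass 70% of its speed; a pose out of reach is approached as far as the arm can. A call with a gripper value outside its range is refused whole. The fingers move at their own pace and stop on an object; the grip force is fixed at half the most. Time passes only in rows, so rows that repeat a pose let the fingers close. It gives the time, the measured TCP pose, the force and the opening at its end, in the units of the state.
- env.state(): the state, without advancing time (a new reading comes with each control period).
- env.get_image(name): name is "side" or "top" or "wrist"; returns a dict with "image" (420x560x3 uint8, red, green, blue), "z_map" (420x560 float32, mm along the optical axis (not along the pixel's ray), 0 where there is no reading), "vfov" (degrees; the focal length in pixels is half the picture's height over the tangent of half this angle, whatever the lens; pixels are square), "cx", "cy" (the principal point, pixels), "rvec" (rotation vector, rad) and "tvec" (3), from world to camera coordinates, as OpenCV has them. Camera axes: x right, y down, z forward; pixel columns grow to the right and rows downward; lengths in mm; the calibration is good to about 2 mm. A picture is of the moment at which its call begins.
- env.sign_off(): hands the job in, once; it reports no verdict.
Trained networks look in a picture, given as the dict that the camera call returned (one of the last four; its "shot" number tells which), for a name from the list of things; names that differ only in an ending like _2 or _b are one class to them, and where a whole thing is asked for, a point or a joint stands for the part that bears it (a point fixed in the world has none). Each returns a list of dicts, best first, with "conf" (0 to 1); they miss things now and then, are a little off and sometimes report something else, mostly with a low value. They report only what shows in the picture. A call takes as long as a camera call.
- env.spot_in(query, picture): "xy" ([column, row] in pixels, amid what is visible of it).
The state is a dict: "time_s": time; "joint_positions": joint angles; "qvel": joint speeds; "joint_efforts": joint torques, N m; "tcp_pos": TCP position; "orientation": TCP orientation; "wrist_force": force on the tool from outside, world axes, zero at the start; "ft_torque": the same for the moment, N m; "width": opening from 0.0 (shut) to 1.0 (fully open).
Only numpy, scipy, OpenCV 4.12 (cv2) and the standard library are available. Lean on these libraries where they do the work, as an engineer would, in place of code of your own. Each camera call takes 0.05 s, during which the arm holds its last target. There are 200 camera calls.

## Working session

There is one attempt and no reset: what is moved stays moved. The work goes in short steps, Python scripts to look and compute and a tool call to move; the robot and the scene stay as the last step left them, time stands still between calls to the robot, and variables do not carry over. Pictures are saved under pics/ and viewed, about 12 in all and at most 16, crops included, and the job is handed in when it is done.

Besides the shell and the picture viewer there is one more tool, called after ">>>" as name([rows], argument=value, ...), one row to a line, values as JSON. step_arm: Moves the arm, as the interface text tells. Its arguments: {"type":"object","properties":{"targets":{"type":"array"}},"required":["targets"]}

```bash
mkdir -p pics; cat > h.py <<'E'
import numpy as np, cv2
from scipy.spatial.transform import Rotation as R
from workcell import env
def cam(p):
    f=p["image"].shape[0]/2/np.tan(np.radians(p["vfov"])/2)
    return f,R.from_rotvec(np.ravel(p["rvec"])).as_matrix(),np.ravel(p["tvec"])
def cloud(p):
    f,M,t=cam(p); z=p["z_map"].astype(float); v,u=np.indices(z.shape)
    P=np.stack([(u-p["cx"])/f*z,(v-p["cy"])/f*z,z],-1)
    W=(P-t)@M; W[z<=0]=np.nan; return W
def at_z(p,u,v,zw):
    f,M,t=cam(p); d=M.T@np.array([(u-p["cx"])/f,(v-p["cy"])/f,1]); c=-M.T@t
    return c+d*(zw-c[2])/d[2]
def proj(p,w):
    f,M,t=cam(p); q=M@np.asarray(w,float)+t; return np.array([p["cx"]+f*q[0]/q[2],p["cy"]+f*q[1]/q[2]])
def save(p,n,crop=None,s=1):
    im=p["image"][...,::-1]
    if crop: im=im[crop[1]:crop[3],crop[0]:crop[2]]
    cv2.imwrite("pics/"+n+".png",cv2.resize(im,None,fx=s,fy=s,interpolation=cv2.INTER_CUBIC))
E
python3 - <<'E'
from h import *
np.set_printoptions(precision=1,suppress=True)
s=env.state(); print({k:np.round(v,3) for k,v in s.items()})
names="mixer pad_top selector_grip vial_blank_mid vial_low_mid vial_mid_mid vial_high_mid bay_blank bay_high bench_mat beaker dish".split()
for n in ["top","side"]:
    p=env.get_image(n); W=cloud(p); save(p,n+"0",s=1.4); np.savez("/tmp/%s0.npz"%n,**{k:v for k,v in p.items()})
    f,M,t=cam(p); print(n,"cam at",-M.T@t)
    for q in names:
        for r in env.spot_in(q,p)[:2]:
            u,v=r["xy"]; print(n,q,round(r["conf"],2),np.round(r["xy"]),W[int(v),int(u)])
E
```

```text
{'time_s': np.float64(0.0), 'joint_positions': array([-1. ,  0.4,  0. , -0. , -1.2, -0.3]), 'qvel': array([-0., -0.,  0., -0., -0.,  0.]), 'joint_efforts': array([ -0. , -39.2,  18.8,   4.2,  -0. ,  -0. ]), 'tcp_pos': array([ 182.6, -597. ,  200.6]), 'orientation': array([-0.1,  1. ,  0. , -0. ]), 'wrist_force': array([ 0.5, -0.1,  0. ]), 'ft_torque': array([-0., -0., -0.]), 'width': np.float64(1.003)}
top cam at [ 467.6   53.5 1262.1]
top mixer 0.97 [295. 241.] [479.1  -6.3  38.2]
top pad_top 0.46 [299. 224.] [528.2 -17.   89.4]
top pad_top 0.36 [367. 199.] [ 620.2 -229.5    3.3]
top selector_grip 0.7 [293. 256.] [435.   -3.   69.6]
top selector_grip 0.19 [388. 258.] [ 439.1 -295.7   18.3]
top vial_blank_mid 0.58 [177. 243.] [462.8 340.   61. ]
top vial_low_mid 0.58 [298. 225.] [527.9 -13.9  93.2]
top vial_low_mid 0.42 [214. 234.] [495.4 234.6  64. ]
top vial_mid_mid 0.27 [294. 255.] [437.9  -2.9  69.1]
top vial_high_mid 0.48 [214. 264.] [404.6 228.   63.4]
top bay_blank 0.72 [278. 170.] [700.4  48.1   3.1]
top bay_high 0.9 [276. 170.] [703.   57.6   4.7]
top bench_mat 0.68 [194. 25
[... 235 characters left out ...]
  13.   38.4]
side pad_top 0.66 [286. 208.] [529.1 -22.   88.8]
side selector_grip 0.53 [324. 230.] [438.6  17.6  62.6]
side vial_blank_mid 0.73 [308. 354.] [460.1 353.9  45.1]
side vial_blank_mid 0.6 [213. 248.] [692.3  57.8  16.8]
side vial_low_mid 0.62 [295. 306.] [486.8 253.   48.1]
side vial_high_mid 0.85 [340. 306.] [404.7 247.9  50.3]
side bay_blank 0.97 [213. 247.] [693.7  52.5  15.7]
side bay_high 0.72 [212. 247.] [698.   54.2  16.5]
side bench_mat 0.59 [330. 350.] [421.  309.4   2.8]
side bench_mat 0.53 [342. 308.] [402.3 247.2  44.9]
side beaker 0.86 [263. 182.] [ 611.5 -211.1   56.5]
side beaker 0.56 [324. 228.] [438.8  16.6  64.7]
side dish 0.6 [320. 189.] [ 446.5 -267.6   15.6]
```

View pics/top0.png

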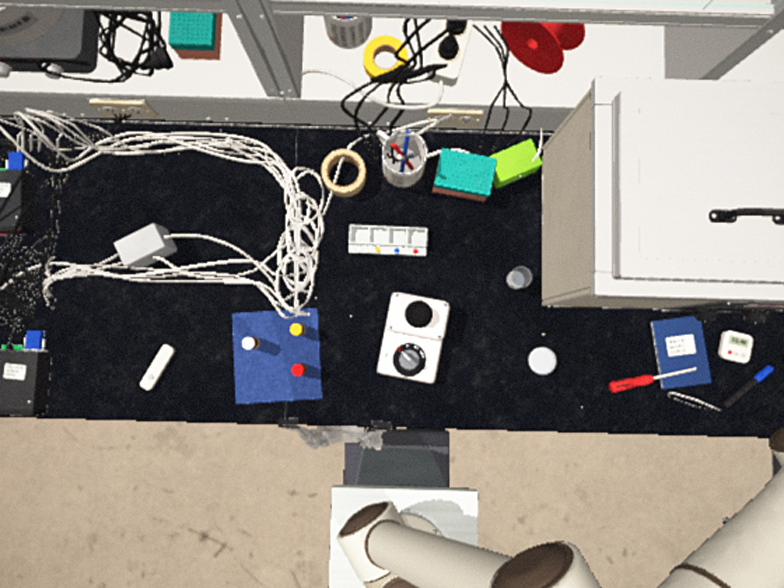

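View pics/side0.png

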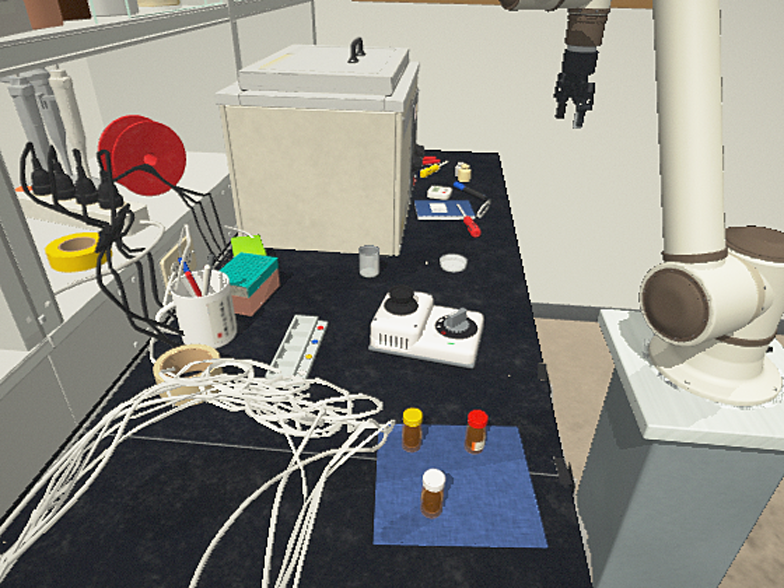

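The pictures show white (248,343), yellow (296,329) and red (297,369) vials in the top view, so blue is missing. The mixer is at (412,338), and the rack is at (388,240) with its dotted ledge towards the robot. Next I work out the move to hover over the mixer.

```bash
cat >> h.py <<'E'
def go(pos,yaw,show=True,p0=None,R0=None):
    "shift (cm) and turn in tool axes from measured (or given) pose to pos, yaw"
    s=env.state(); R0=R.from_quat(s["orientation"]) if R0 is None else R0
    p0=s["tcp_pos"] if p0 is None else p0
    G=R.from_euler("z",yaw)*R.from_euler("y",np.pi)
    d=R0.inv().apply(np.asarray(pos,float)-p0)/10; w=(R0.inv()*G).as_rotvec()
    print("go",np.round(pos,1),"yaw",round(yaw,3),"shift",np.round(d,2),"turn",np.round(w,3))
E
python3 - <<'E'
from h import *
go([440,0,300],0)
E
```

```text
go [440   0 300] yaw 0 shift [-42.07  49.63  -9.83] turn [-0.     0.     0.297]
```

>>> step_arm([
  {"x": -5,"y": 6,"z": -2},
  {"x": -42.1,"y": 49.6,"z": -9.8,"az": 0.297},
  {"x": -42.1,"y": 49.6,"z": -9.8,"az": 0.297},
  {"x": -42.1,"y": 49.6,"z": -9.8,"az": 0.297},
  {"x": -42.1,"y": 49.6,"z": -9.8,"az": 0.297},
  {"x": -42.1,"y": 49.6,"z": -9.8,"az": 0.297},
  {"x": -42.1,"y": 49.6,"z": -9.8,"az": 0.297},
  {"x": -42.1,"y": 49.6,"z": -9.8,"az": 0.297},
])

```text
invalid input
```

```bash
python3 - <<'E'
from h import *
go([440,0,300],0)
E
```

```text
go [440   0 300] yaw 0 shift [-42.07  49.63  -9.83] turn [-0.     0.     0.297]
```

>>> step_arm([
  {"fingers": 8.5,"x": -5,"y": 6,"z": -2,"ax": 0,"ay": 0,"az": 0},
  {"fingers": 8.5,"x": -42.1,"y": 49.6,"z": -9.8,"ax": 0,"ay": 0,"az": 0.297},
  {"fingers": 8.5,"x": -42.1,"y": 49.6,"z": -9.8,"ax": 0,"ay": 0,"az": 0.297},
  {"fingers": 8.5,"x": -42.1,"y": 49.6,"z": -9.8,"ax": 0,"ay": 0,"az": 0.297},
  {"fingers": 8.5,"x": -42.1,"y": 49.6,"z": -9.8,"ax": 0,"ay": 0,"az": 0.297},
  {"fingers": 8.5,"x": -42.1,"y": 49.6,"z": -9.8,"ax": 0,"ay": 0,"az": 0.297},
  {"fingers": 8.5,"x": -42.1,"y": 49.6,"z": -9.8,"ax": 0,"ay": 0,"az": 0.297},
  {"fingers": 8.5,"x": -42.1,"y": 49.6,"z": -9.8,"ax": 0,"ay": 0,"az": 0.297},
])

```text
time_s: 2.3
tcp_pos: [377.3, -145.2, 278.2]
orientation: [0.0, 1.0, -0.0, 0.001]
wrist_force: [1.6, -0.7, -0.1]
width: 0.994
```

```bash
python3 - <<'E'
from h import *
go([440,0,300],0)
E
```

```text
go [440   0 300] yaw 0 shift [-6.27 14.52 -2.17] turn [-0.     0.002 -0.   ]
```

>>> step_arm([
  {"fingers": 8.5,"x": -6.3,"y": 14.5,"z": -2.2,"ax": 0,"ay": 0,"az": 0},
  {"fingers": 8.5,"x": -6.3,"y": 14.5,"z": -2.2,"ax": 0,"ay": 0,"az": 0},
  {"fingers": 8.5,"x": -6.3,"y": 14.5,"z": -2.2,"ax": 0,"ay": 0,"az": 0},
  {"fingers": 8.5,"x": -6.3,"y": 14.5,"z": -2.2,"ax": 0,"ay": 0,"az": 0},
])

```text
time_s: 2.8
tcp_pos: [440.8, -0.2, 299.5]
orientation: [-0.002, 1.0, 0.0, 0.0]
wrist_force: [-0.7, -0.7, -0.5]
width: 0.997
```

```bash
python3 - <<'E'
from h import *
np.set_printoptions(precision=1,suppress=True)
s=env.state(); print(s["tcp_pos"],s["wrist_force"])
p=env.get_image("wrist"); W=cloud(p); save(p,"w1",s=1.4); np.savez("/tmp/w1.npz",**p)
f,M,t=cam(p); print("cam at",-M.T@t,"R",M)
for q in ["mixer","pad_top","selector_grip","bay_low"]:
    for r in env.spot_in(q,p)[:2]:
        u,v=r["xy"]; print(q,round(r["conf"],2),np.round(r["xy"]),W[int(v),int(u)])
E
```

```text
[440.8  -0.2 299.5] [-0.7 -0.7 -0.5]
cam at [374.   -0.6 471.4] R [[-0.   1.  -0. ]
 [ 1.   0.   0.3]
 [ 0.3  0.  -1. ]]
mixer 0.83 [278. 196.] [475.3  -9.9  40.3]
pad_top 0.95 [272. 250.] [530.8 -16.4  88.7]
pad_top 0.24 [317. 324.] [683.7  49.6  19.1]
selector_grip 0.77 [286. 168.] [432.2   0.4  71.6]
selector_grip 0.74 [496. 155.] [424.5 293.4   2. ]
bay_low 0.95 [317. 328.] [701.2  49.8   4.2]
bay_low 0.32 [ 73. 165.] [ 438.7 -291.    14.7]
```

View pics/w1.png

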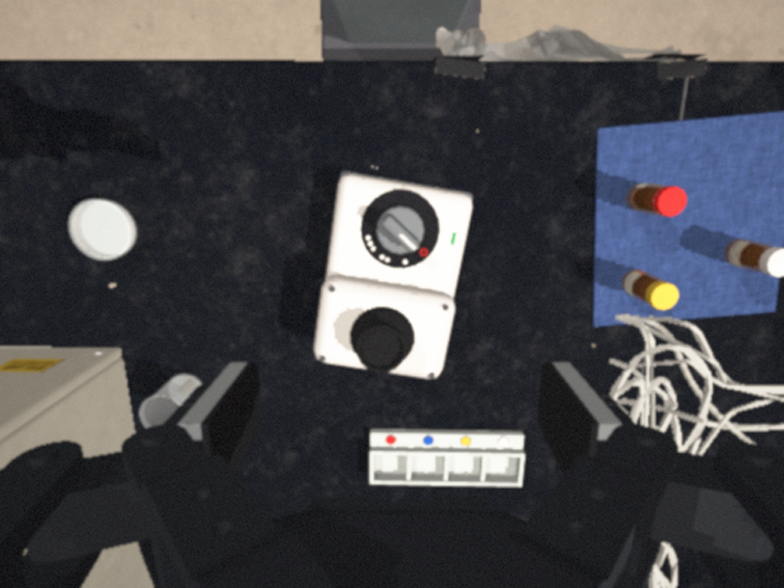

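The wrist view shows the knob at (400,229) with its pointer on the red mark (424,253). The cup is at (382,338), the rack at (447,458), and the vials on the mat at right. Now the fits.

```bash
cat >> h.py <<'E'
import cv2 as _c
def fit_mixer(p,k0,c0):
    W=cloud(p).reshape(-1,3); 
    k=W[(np.hypot(*(W[:,:2]-k0).T)<28)&(W[:,2]>66)]
    (a,b),(w,h),ang=_c.minAreaRect(k[:,:2].astype(np.float32))
    mu=k[:,:2].mean(0); vv=np.linalg.svd(k[:,:2]-mu,full_matrices=False)[2][0]; th=np.arctan2(vv[1],vv[0])
    c=W[(np.hypot(*(W[:,:2]-c0).T)<35)&(W[:,2]>86)]
    cc,cr=_c.minEnclosingCircle(c[:,:2].astype(np.float32))
    print("knob rect",np.round([a,b,w,h],1),"mean",mu,"ztop",np.percentile(k[:,2],[50,90]),"bar ang",round(th,3),"n",len(k))
    print("cup",cc,"r",round(cr,1),"mean",c[:,:2].mean(0),"z",np.percentile(c[:,2],[10,50,95]),"n",len(c))
    return np.array([a,b]),th,np.array(cc)
def fit_cap(p,q0,z0=56):
    W=cloud(p).reshape(-1,3); k=W[(np.hypot(*(W[:,:2]-q0).T)<25)&(W[:,2]>z0)]
    top=np.percentile(k[:,2],80); k2=k[k[:,2]>top-4]
    print("cap",q0,"circ",_c.minEnclosingCircle(k2[:,:2].astype(np.float32)),"mean",k2[:,:2].mean(0),"z",np.percentile(k[:,2],[50,90]),len(k2))
E
python3 - <<'E'
from h import *
np.set_printoptions(precision=1,suppress=True)
for n in ["w1","top0"]:
    p=dict(np.load("/tmp/%s.npz"%n)); W=cloud(p)
    print(n); fit_mixer(p,[433,0],[531,-16])
    for q in [[462,340],[495,235],[404,230]]: fit_cap(p,q)
    F=W.reshape(-1,3); r=F[(abs(F[:,0]-695)<50)&(abs(F[:,1]-50)<110)&(F[:,2]>11)&(F[:,2]<24)]
    print("rack rect",cv2.minAreaRect(r[:,:2].astype(np.float32)),"z",np.percentile(r[:,2],[10,50,90]),len(r))
    im=p["image"][...,::-1].astype(int)
    if n=="w1":
        # dots on ledge
        for nm,uv in dict(red=(391,440),blue=(428,440),yel=(465,440),wh=(504,440)).items():
            print(nm,at_z(p,uv[0]/1.4,uv[1]/1.4,18))
        for nm,uv in dict(ring=(424,253),d1=(405,262),d2=(385,259),d3=(370,242),line=(416,246)).items():
            print(nm,at_z(p,uv[0]/1.4,uv[1]/1.4,45 if nm!="line" else 71))
E
```

```text
w1
knob rect [425.3   0.3  48.   31.2] mean [426.   0.] ztop [416.7 426.7] bar ang 1.575 n 17326
cup (529.3975830078125, -16.16373062133789) r 22.3 mean [530.1 -16. ] z [88.2 89.5 94.6] n 986
cap [462, 340] circ ((459.3544616699219, 340.0176086425781), 12.98585033416748) mean [458.9 335.9] z [60.8 62. ] 216
cap [495, 235] circ ((490.4045104980469, 241.51356506347656), 12.9876127243042) mean [489.9 240.7] z [60.9 61.9] 320
cap [404, 230] circ ((405.1877136230469, 234.68878173828125), 12.93416690826416) mean [405. 234.] z [60.8 62. ] 375
rack rect ((695.2328491210938, 53.17698287963867), (172.14598083496094, 61.57599639892578), 89.36658477783203) z [11.5 16.5 18.6] 1522
red [667.5  -8.9  18. ]
blue [667.3  31.8  18. ]
yel [667.2  72.5  18. ]
wh [667.  115.4  18. ]
ring [453.7  22.4  45. ]
d1 [462.3   4.9  45. ]
d2 [459.5 -13.7  45. ]
d3 [443.7 -27.4  45. ]
line [442.8  13.9  71. ]
top0
knob rect [433.4  -0.   35.3  10.4] mean [433.8   0.2] ztop [70.7 73.7] bar ang -2.319 n 53
cup (530.4964599609375, -16.554943084716797) r 21.6 mean [530.9 -17. ] z [88.1 90.8 96.4] n 171
cap [462, 340] circ ((459.51629638671875, 340.9111022949219), 12.226338386535645) mean [459.  340.9] z [61.4 64.4] 50
cap [495, 235] circ ((491.0602722167969, 241.03575134277344), 12.479247093200684) mean [490.4 240.8] z [61.6 64.6] 46
cap [404, 230] circ ((405.8823547363281, 234.48672485351562), 12.471639633178711) mean [405.7 234. ] z [62.4 65.4] 43
rack rect ((695.997802734375, 53.052494049072266), (172.00308227539062, 61.234981536865234), 89.33656311035156) z [11.5 15.4 19.9] 412
```

```bash
python3 - <<'E'
from h import *
print(np.round(env.state()["joint_positions"],3))
go([433.4,0,110],0.822)
E
```

```text
[ 3.650e-01 -1.000e-03 -2.380e-01 -0.000e+00 -1.334e+00 -1.938e+00]
go [433.4   0.  110. ] yaw 0.822 shift [ 0.6   0.3  18.93] turn [ 0.    -0.    -0.824]
```

>>> step_arm([
  {"fingers": 4,"x": 0.6,"y": 0.3,"z": 6,"ax": 0,"ay": 0,"az": -0.18},
  {"fingers": 4,"x": 0.6,"y": 0.3,"z": 12,"ax": 0,"ay": 0,"az": -0.36},
  {"fingers": 4,"x": 0.6,"y": 0.3,"z": 16,"ax": 0,"ay": 0,"az": -0.54},
  {"fingers": 4,"x": 0.6,"y": 0.3,"z": 18.9,"ax": 0,"ay": 0,"az": -0.72},
  {"fingers": 4,"x": 0.6,"y": 0.3,"z": 18.9,"ax": 0,"ay": 0,"az": -0.824},
  {"fingers": 4,"x": 0.6,"y": 0.3,"z": 18.9,"ax": 0,"ay": 0,"az": -0.824},
])

```text
time_s: 3.8
tcp_pos: [433.8, 0.0, 110.3]
orientation: [-0.399, 0.917, -0.0, -0.0]
wrist_force: [0.7, 0.0, 0.5]
width: 0.47
```

```bash
python3 - <<'E'
from h import *
np.set_printoptions(precision=1,suppress=True)
p=env.get_image("wrist"); save(p,"w2"); W=cloud(p).reshape(-1,3)
k=W[(np.hypot(*(W[:,:2]-[433.4,0]).T)<25)&(W[:,2]>66)&(W[:,2]<76)]
print(len(k),k.mean(0) if len(k) else 0, cv2.minAreaRect(k[:,:2].astype(np.float32)))
t=env.get_image("top"); T=cloud(t).reshape(-1,3)
go([433.4,0,51],0.822); print(env.state()["width"],env.state()["wrist_force"])
E
```

```text
940 [431.2  -0.8  70.3] ((431.7379150390625, 0.06037330627441406), (37.48636245727539, 11.424980163574219), 46.818809509277344)
go [433.4   0.   51. ] yaw 0.822 shift [0.1 0.  6. ] turn [-0.  0. -0.]
0.4617967743982067 [ 0.   0.4 -0.3]
```

View pics/w2.png

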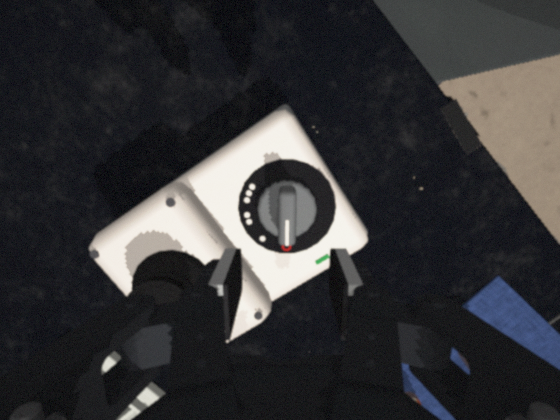

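Seen from near, the bar (287,210) lies along the tool x-axis, centred between the fingers. I go down and grip it.

>>> step_arm([
  {"fingers": 4,"x": 0.1,"y": 0,"z": 4,"ax": 0,"ay": 0,"az": 0},
  {"fingers": 4,"x": 0.1,"y": 0,"z": 5.9,"ax": 0,"ay": 0,"az": 0},
  {"fingers": 4,"x": 0.1,"y": 0,"z": 5.9,"ax": 0,"ay": 0,"az": 0},
  {"fingers": 0.5,"x": 0.1,"y": 0,"z": 5.9,"ax": 0,"ay": 0,"az": 0},
  {"fingers": 0.5,"x": 0.1,"y": 0,"z": 5.9,"ax": 0,"ay": 0,"az": 0},
  {"fingers": 0.5,"x": 0.1,"y": 0,"z": 5.9,"ax": 0,"ay": 0,"az": 0},
  {"fingers": 0.5,"x": 0.1,"y": 0,"z": 5.9,"ax": 0,"ay": 0,"az": 0},
])

```text
time_s: 4.78
tcp_pos: [433.5, 0.2, 51.7]
orientation: [-0.4, 0.916, -0.0, 0.0]
wrist_force: [-0.6, 0.1, -0.4]
width: 0.06
```

```bash
python3 - <<'E'
from h import *
p=env.get_image("wrist"); save(p,"w3",(140,150,430,420),2.0)
print(env.state()["width"],env.state()["wrist_force"])
E
```

```text
0.056277964689019425 [-0.24618509 -0.03119236  0.19368859]
```

View pics/w3.png

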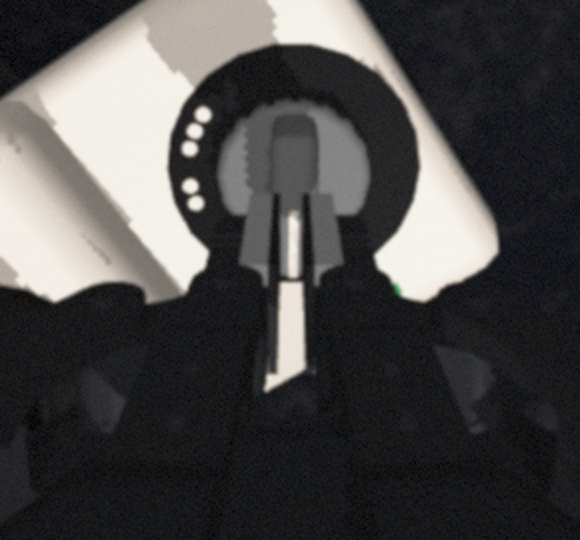

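```bash
python3 - <<'E'
from h import *
np.set_printoptions(precision=0,suppress=True,linewidth=200)
p=env.get_image("wrist"); W=cloud(p); s=env.state()
T=R.from_quat(s["orientation"]).inv().apply((W.reshape(-1,3)-s["tcp_pos"])).reshape(W.shape)
for v in range(200,300,6): print(v,[tuple(np.round(T[v,u])) for u in (262,269,276,283,287,292,299,306)])
E
```

```text
200 [(np.float64(22.0), np.float64(-13.0), np.float64(11.0)), (np.float64(22.0), np.float64(-9.0), np.float64(11.0)), (np.float64(23.0), np.float64(-5.0), np.float64(6.0)), (np.float64(22.0), np.float64(-1.0), np.float64(8.0)), (np.float64(23.0), np.float64(1.0), np.float64(5.0)), (np.float64(22.0), np.float64(4.0), np.float64(9.0)), (np.float64(23.0), np.float64(8.0), np.float64(7.0)), (np.float64(22.0), np.float64(12.0), np.float64(11.0))]
206 [(np.float64(18.0), np.float64(-13.0), np.float64(11.0)), (np.float64(20.0), np.float64(-9.0), np.float64(5.0)), (np.float64(20.0), np.float64(-5.0), np.float64(4.0)), (np.float64(20.0), np.float64(-1.0), np.float64(4.0)), (np.float64(20.0), np.float64(1.0), np.float64(3.0)), (np.float64(20.0), np.float64(4.0), np.float64(4.0)), (np.float64(20.0), np.float64(8.0), np.float64(4.0)), (np.float64(19.0), np.float64(11.0), np.float64(6.0))]
212 [(np.float64(16.0), np.float64(-13.0), np.float64(5.0)), (np.float64(16.0), np.float64(-9.0), np.float64(5.0)), (np.float64(17.0), np.float64(-5.0), np.float64(4.0)), (np.float64(20.0), np.float64(-1.0), np
[... 5886 characters left out ...]
.0), np.float64(10.0)), (np.float64(-35.0), np.float64(1.0), np.float64(12.0)), (np.float64(2.0), np.float64(3.0), np.float64(-56.0)), (np.float64(9.0), np.float64(5.0), np.float64(-68.0)), (np.float64(12.0), np.float64(7.0), np.float64(-74.0))]
296 [(np.float64(12.0), np.float64(-7.0), np.float64(-77.0)), (np.float64(12.0), np.float64(-5.0), np.float64(-77.0)), (np.float64(6.0), np.float64(-3.0), np.float64(-67.0)), (np.float64(-39.0), np.float64(-1.0), np.float64(12.0)), (np.float64(-40.0), np.float64(1.0), np.float64(12.0)), (np.float64(-0.0), np.float64(3.0), np.float64(-56.0)), (np.float64(7.0), np.float64(5.0), np.float64(-69.0)), (np.float64(12.0), np.float64(7.0), np.float64(-77.0))]
```

```bash
python3 - <<'E'
from h import *
p=env.get_image("side"); s=env.state(); im=p["image"].copy()
for dz in (0,34,70):
    q=proj(p,s["tcp_pos"]+[0,0,dz]).astype(int); print(q); cv2.circle(im,tuple(int(a) for a in q),1,(0,255,0),-1)
p["image"]=im; save(p,"s1",(250,140,400,265),5)
E
```

```text
[324 228]
[326 216]
[327 203]
```

View pics/s1.png

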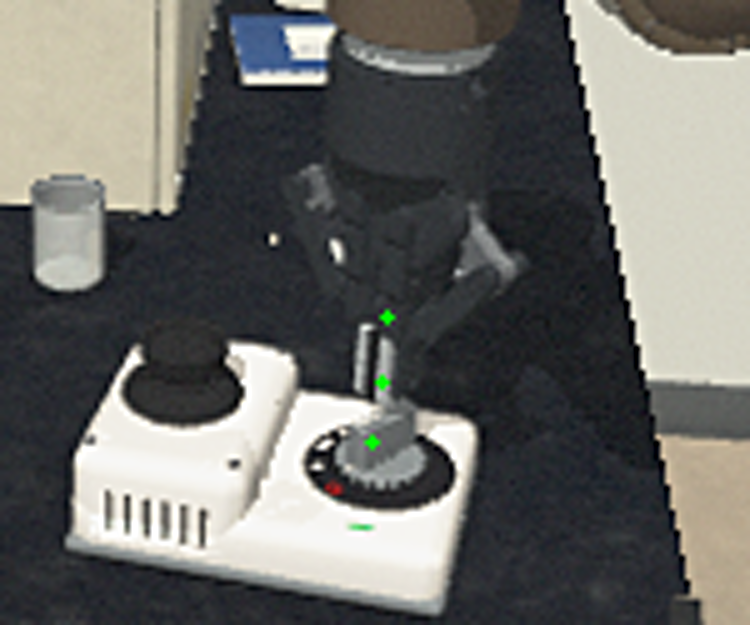

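The side view settles it. The real fingertips end about 32 mm short of the reported TCP, just above the bar, so nothing was gripped. I'll count that offset: open, go down another 32 mm and grip.

>>> step_arm([
  {"fingers": 4,"x": 0,"y": 0,"z": 0,"ax": 0,"ay": 0,"az": 0},
  {"fingers": 4,"x": 0,"y": 0,"z": 0,"ax": 0,"ay": 0,"az": 0},
  {"fingers": 4,"x": 0,"y": 0,"z": 2,"ax": 0,"ay": 0,"az": 0},
  {"fingers": 4,"x": 0,"y": 0,"z": 3.2,"ax": 0,"ay": 0,"az": 0},
  {"fingers": 4,"x": 0,"y": 0,"z": 3.2,"ax": 0,"ay": 0,"az": 0},
])

```text
time_s: 5.55
tcp_pos: [432.5, -0.2, 18.6]
orientation: [-0.4, 0.916, 0.0, -0.001]
wrist_force: [-0.2, -0.3, -0.4]
width: 0.469
```

>>> step_arm([
  {"fingers": 0.5,"x": 0,"y": 0,"z": 0,"ax": 0,"ay": 0,"az": 0},
  {"fingers": 0.5,"x": 0,"y": 0,"z": 0,"ax": 0,"ay": 0,"az": 0},
  {"fingers": 0.5,"x": 0,"y": 0,"z": 0,"ax": 0,"ay": 0,"az": 0},
  {"fingers": 0.5,"x": 0,"y": 0,"z": 0,"ax": 0,"ay": 0,"az": 0},
])

```text
time_s: 6.05
tcp_pos: [433.2, 0.5, 20.0]
orientation: [-0.4, 0.916, 0.0, 0.0]
wrist_force: [-3.9, 4.7, 5.4]
width: 0.128
```

>>> step_arm([
  {"fingers": 0.5,"x": 0,"y": 0,"z": -0.4,"ax": 0,"ay": 0,"az": 0},
  {"fingers": 0.5,"x": 0,"y": 0,"z": -0.8,"ax": 0,"ay": 0,"az": 0},
  {"fingers": 0.5,"x": 0,"y": 0,"z": -1.0,"ax": 0,"ay": 0,"az": 0},
  {"fingers": 0.5,"x": 0,"y": 0,"z": -1.0,"ax": 0,"ay": 0,"az": 0},
])

```text
time_s: 6.55
tcp_pos: [433.2, 0.5, 29.6]
orientation: [-0.4, 0.916, 0.0, 0.0]
wrist_force: [-2.7, 5.4, 0.6]
width: 0.126
```

>>> step_arm([
  {"fingers": 0.5,"x": 0,"y": 0,"z": 0,"ax": 0,"ay": 0,"az": 0.18},
  {"fingers": 0.5,"x": 0,"y": 0,"z": 0,"ax": 0,"ay": 0,"az": 0.36},
  {"fingers": 0.5,"x": 0,"y": 0,"z": 0,"ax": 0,"ay": 0,"az": 0.54},
  {"fingers": 0.5,"x": 0,"y": 0,"z": 0,"ax": 0,"ay": 0,"az": 0.72},
  {"fingers": 0.5,"x": 0,"y": 0,"z": 0,"ax": 0,"ay": 0,"az": 0.9},
  {"fingers": 0.5,"x": 0,"y": 0,"z": 0,"ax": 0,"ay": 0,"az": 1.08},
  {"fingers": 0.5,"x": 0,"y": 0,"z": 0,"ax": 0,"ay": 0,"az": 1.24},
  {"fingers": 0.5,"x": 0,"y": 0,"z": 0,"ax": 0,"ay": 0,"az": 1.3},
])

```text
time_s: 7.55
tcp_pos: [433.2, -0.4, 29.6]
orientation: [0.237, 0.972, -0.0, -0.0]
wrist_force: [-0.2, -0.0, -0.8]
width: 0.124
```

```bash
python3 - <<'E'
from h import *
p=env.get_image("wrist"); s=env.state(); print(s["tcp_pos"],s["wrist_force"],s["ft_torque"])
save(p,"w4",(140,120,430,330),2)
G=R.from_quat(s["orientation"])*R.from_euler("y",np.pi).inv(); print(G.as_rotvec())
E
```

```text
[ 4.33242027e+02 -3.76951539e-01  2.95626747e+01] [ 0.00106971 -0.50486187 -0.60877871] [-0.08097953  0.1215416   0.01059152]
[-7.38492350e-04  5.45927140e-05 -4.79271766e-01]
```

View pics/w4.png

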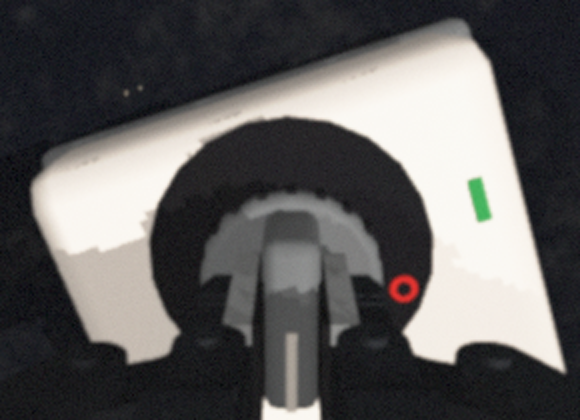

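The view shows the knob turned about 1.3 rad while the mixer stayed put: its front edge is at the expected 0.32 rad to the tool. Now I push it home.

>>> step_arm([
  {"fingers": 0.5,"x": 0,"y": 0,"z": 0.5,"ax": 0,"ay": 0,"az": 0},
  {"fingers": 0.5,"x": 0,"y": 0,"z": 1.0,"ax": 0,"ay": 0,"az": 0},
  {"fingers": 0.5,"x": 0,"y": 0,"z": 1.15,"ax": 0,"ay": 0,"az": 0},
  {"fingers": 0.5,"x": 0,"y": 0,"z": 1.15,"ax": 0,"ay": 0,"az": 0},
])

```text
time_s: 8.1
tcp_pos: [433.3, -0.3, 19.7]
orientation: [0.235, 0.972, -0.001, 0.0]
wrist_force: [-6.3, -1.5, 23.0]
width: 0.122
```

>>> step_arm([
  {"fingers": 0.5,"x": 0,"y": 0,"z": -0.15,"ax": 0,"ay": 0,"az": 0},
  {"fingers": 4.0,"x": 0,"y": 0,"z": -0.15,"ax": 0,"ay": 0,"az": 0},
  {"fingers": 4.0,"x": 0,"y": 0,"z": -0.15,"ax": 0,"ay": 0,"az": 0},
  {"fingers": 4.0,"x": 0,"y": 0,"z": -0.15,"ax": 0,"ay": 0,"az": 0},
  {"fingers": 4.0,"x": 0,"y": 0,"z": -6,"ax": 0,"ay": 0,"az": 0},
  {"fingers": 6,"x": 0,"y": 0,"z": -12,"ax": 0,"ay": 0,"az": 0},
  {"fingers": 6,"x": 0,"y": 0,"z": -17,"ax": 0,"ay": 0,"az": 0},
  {"fingers": 6,"x": 0,"y": 0,"z": -17,"ax": 0,"ay": 0,"az": 0},
])

```text
time_s: 9.1
tcp_pos: [436.1, 1.0, 191.9]
orientation: [0.236, 0.972, 0.003, 0.004]
wrist_force: [0.3, -0.8, -0.7]
width: 0.703
```

```bash
python3 - <<'E'
from h import *
np.set_printoptions(precision=1,suppress=True)
p=env.get_image("wrist"); np.savez("/tmp/w5.npz",**p); W=cloud(p).reshape(-1,3)
k=W[(np.hypot(*(W[:,:2]-[433,0]).T)<28)&(W[:,2]>64)&(W[:,2]<85)]
r=cv2.minAreaRect(k[:,:2].astype(np.float32)); mu=k[:,:2].mean(0); v=np.linalg.svd(k[:,:2]-mu,full_matrices=False)[2][0]
print("knob",r,"z",np.percentile(k[:,2],[10,50,90]),"ang",np.arctan2(v[1],v[0]))
c=W[(np.hypot(*(W[:,:2]-[531,-16]).T)<35)&(W[:,2]>86)&(W[:,2]<105)]; print("cup",cv2.minEnclosingCircle(c[:,:2].astype(np.float32)) if len(c) else 0,len(c))
save(p,"w5"); print(env.state()["joint_positions"])
go([459.4,340.5,150],np.pi/2); go([459.4,340.5,-8],np.pi/2)
E
```

```text
knob ((432.38092041015625, 0.2380828857421875), (10.965191841125488, 37.01802444458008), 62.53881072998047) z [69.2 70.6 71.8] ang -0.47486271697507
cup ((529.242431640625, -16.025075912475586), 22.339895248413086) 1732
[ 0.4  0.1 -0.5 -0.  -1.1 -2.4]
go [459.4 340.5 150. ] yaw 1.571 shift [13.3 31.4  4. ] turn [-0.  0. -2.]
go [459.4 340.5  -8. ] yaw 1.571 shift [13.4 31.3 19.8] turn [-0.  0. -2.]
```

Knob home (top at 70.6 mm) and at 1.295 rad; mixer unmoved. On to the white vial.

>>> step_arm([
  {"fingers": 6,"x": 2,"y": 5,"z": 0,"ax": 0,"ay": 0,"az": -0.18},
  {"fingers": 6,"x": 13.3,"y": 31.4,"z": 4,"ax": 0,"ay": 0,"az": -0.36},
  {"fingers": 6,"x": 13.3,"y": 31.4,"z": 4,"ax": 0,"ay": 0,"az": -0.54},
  {"fingers": 6,"x": 13.3,"y": 31.4,"z": 4,"ax": 0,"ay": 0,"az": -0.72},
  {"fingers": 6,"x": 13.3,"y": 31.4,"z": 4,"ax": 0,"ay": 0,"az": -0.9},
  {"fingers": 6,"x": 13.3,"y": 31.4,"z": 4,"ax": 0,"ay": 0,"az": -1.08},
  {"fingers": 6,"x": 13.3,"y": 31.4,"z": 4,"ax": 0,"ay": 0,"az": -1.26},
  {"fingers": 6,"x": 13.3,"y": 31.4,"z": 4,"ax": 0,"ay": 0,"az": -1.44},
])

```text
time_s: 10.15
tcp_pos: [457.8, 339.9, 144.7]
orientation: [-0.466, 0.885, -0.001, -0.003]
wrist_force: [0.7, -0.2, 0.2]
width: 0.705
```

```bash
python3 - <<'E'
from h import *
print(env.state()["joint_positions"])
go([459.4,340.5,150],np.pi/2); go([459.4,340.5,60],np.pi/2)
E
```

```text
[ 9.22442092e-01  3.42532605e-01 -2.07788877e-01 -6.77951792e-04
 -1.02597307e+00 -1.52225540e+00]
go [459.4 340.5 150. ] yaw 1.571 shift [-0.13 -0.1  -0.53] turn [ 0.002 -0.005 -0.6  ]
go [459.4 340.5  60. ] yaw 1.571 shift [-0.18 -0.11  8.47] turn [ 0.002 -0.005 -0.6  ]
```

>>> step_arm([
  {"fingers": 6,"x": -0.1,"y": -0.1,"z": 2,"ax": 0,"ay": 0,"az": -0.18},
  {"fingers": 6,"x": -0.1,"y": -0.1,"z": 5,"ax": 0,"ay": 0,"az": -0.36},
  {"fingers": 6,"x": -0.1,"y": -0.1,"z": 7,"ax": 0,"ay": 0,"az": -0.54},
  {"fingers": 6,"x": -0.1,"y": -0.1,"z": 7,"ax": 0,"ay": 0,"az": -0.6},
  {"fingers": 6,"x": -0.1,"y": -0.1,"z": 7,"ax": 0,"ay": 0,"az": -0.6},
])

```text
time_s: 10.78
tcp_pos: [459.5, 339.4, 75.6]
orientation: [-0.704, 0.71, -0.0, -0.002]
wrist_force: [-0.0, -0.4, 0.2]
width: 0.704
```

```bash
python3 - <<'E'
from h import *
p=env.get_image("wrist"); save(p,"w6")
W=cloud(p); s=env.state()
F=W.reshape(-1,3)
k=F[(np.hypot(*(F[:,:2]-[459.4,340.5]).T)<25)&(F[:,2]>56)&(F[:,2]<66)]; print(cv2.minEnclosingCircle(k[:,:2].astype(np.float32)),k.mean(0),len(k))
go([459.4,340.5,-8],np.pi/2)
E
```

```text
((457.8158264160156, 341.4379577636719), 12.876921653747559) [457.85460099 340.52279025  60.89676406] 1417
go [459.4 340.5  -8. ] yaw 1.571 shift [-0.1   0.02  8.42] turn [ 0.002 -0.002 -0.008]
```

View pics/w6.png

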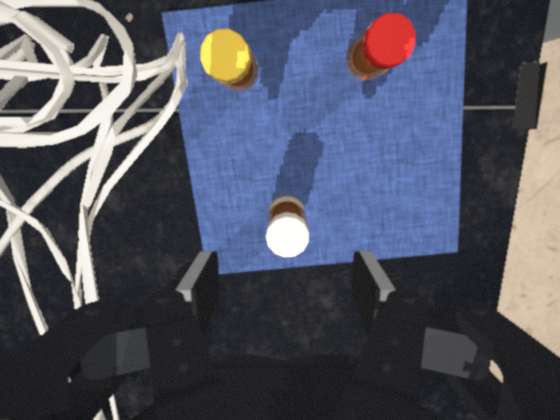

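White vial (288,233) stands centred between the fingers. I go down and grip it.

>>> step_arm([
  {"fingers": 6,"x": -0.15,"y": 0,"z": 4.5,"ax": 0,"ay": 0,"az": 0},
  {"fingers": 6,"x": -0.15,"y": 0,"z": 8.3,"ax": 0,"ay": 0,"az": 0},
  {"fingers": 6,"x": -0.15,"y": 0,"z": 8.3,"ax": 0,"ay": 0,"az": 0},
  {"fingers": 2,"x": -0.15,"y": 0,"z": 8.3,"ax": 0,"ay": 0,"az": 0},
  {"fingers": 2,"x": -0.15,"y": 0,"z": 8.3,"ax": 0,"ay": 0,"az": 0},
  {"fingers": 2,"x": -0.15,"y": 0,"z": 8.3,"ax": 0,"ay": 0,"az": 0},
  {"fingers": 2,"x": -0.15,"y": 0,"z": 8.3,"ax": 0,"ay": 0,"az": 0},
])

```text
time_s: 11.7
tcp_pos: [461.4, 343.1, -3.0]
orientation: [-0.705, 0.709, 0.0, 0.002]
wrist_force: [0.2, 0.6, 6.6]
width: 0.266
```

```bash
python3 - <<'E'
from h import *
s=env.state(); print(s["tcp_pos"],s["width"],s["wrist_force"])
p=env.get_image("side"); im=p["image"].copy()
save(p,"s2",(250,230,400,380),4)
go([459,341,180],np.pi/2)
go([530,-16.2,180],np.pi/2)
E
```

```text
[461.42263877 343.08530623  -3.02306814] 0.26632876322096477 [0.16470131 0.61544751 6.61671261]
go [459 341 180] yaw 1.571 shift [  0.16   0.19 -18.3 ] turn [-0.003  0.003 -0.006]
go [530.  -16.2 180. ] yaw 1.571 shift [ 35.83  -7.13 -18.38] turn [-0.003  0.003 -0.006]
```

View pics/s2.png

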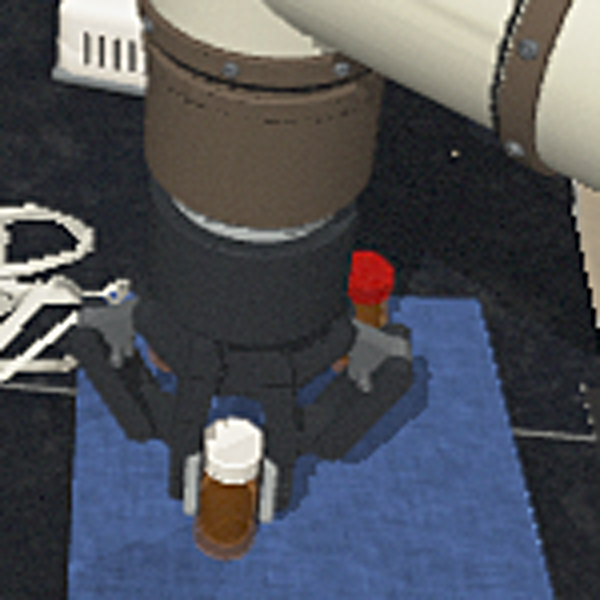

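```bash
python3 - <<'E'
from h import *
p=env.get_image("side"); c=lambda w:np.round((proj(p,w)-[250,230])*4)
for z in (3,20,30,40,50,61): print(z,"vial axis",c([459,341,z]),"pad near edge",c([459-13,341+11,z]),c([459+13,341+11,z]))
q=env.get_image("wrist"); W=cloud(q); s=env.state(); 
T=R.from_quat(s["orientation"]).inv().apply((W.reshape(-1,3)-s["tcp_pos"])).reshape(W.shape)
np.set_printoptions(precision=0,suppress=True,linewidth=250)
for v in range(215,275,4): print(v,*[T[v,u] for u in (240,250,256,262,287,312,318,324,334)])
E
```

```text
3 vial axis [227. 532.] pad near edge [257. 557.] [195. 551.]
20 vial axis [229. 506.] pad near edge [259. 531.] [196. 525.]
30 vial axis [230. 490.] pad near edge [261. 516.] [197. 509.]
40 vial axis [231. 474.] pad near edge [262. 500.] [198. 493.]
50 vial axis [233. 458.] pad near edge [264. 483.] [199. 477.]
61 vial axis [234. 440.] pad near edge [266. 465.] [201. 459.]
215 [ 18. -23.  -6.] [ 17. -18.  -5.] [ 18. -15.  -6.] [ 18. -12.  -6.] [18.  1. -7.] [18. 14. -6.] [18. 17. -6.] [18. 20. -6.] [18. 25. -6.]
219 [ 15. -23.  -4.] [ 16. -18.  -6.] [ 16. -15.  -6.] [ 16. -12.  -6.] [15.  1. -5.] [16. 14. -7.] [16. 17. -6.] [16. 20. -6.] [16. 26. -6.]
223 [ 14. -23.  -7.] [ 13. -18.  -6.] [ 13. -15.  -5.] [ 14. -12.  -7.] [ 15.   1. -10.] [14. 14. -7.] [13. 17. -5.] [13. 21. -5.] [14. 26. -7.]
227 [ 11. -23.  -6.] [ 11. -18.  -5.] [ 11. -15.  -6.] [ 11. -12.  -5.] [ 15.   1. -19.] [11. 14. -5.] [11. 17. -6.] [11. 21. -6.] [11. 26. -6.]
231 [  9. -23.  -6.] [  9. -18.  -6.] [  9. -15.  -5.] [  9. -12.  -6.] [ 15.   1. -24.] [ 9. 14. -6.] [ 9. 17. -6.] [ 9. 21. -6.] [ 9. 26. -6.]
235 
[... 820 characters left out ...]
. -47.] [ 10.  12. -39.] [ 12.  14. -44.] [ 11.  16. -43.] [-5. 27. -5.]
259 [  7. -19. -37.] [ 12. -14. -48.] [ 11. -12. -46.] [ 10.  -9. -45.] [ 15.   1. -55.] [  8.  12. -40.] [ 11.  14. -47.] [ 11.  16. -47.] [  7.  22. -38.]
263 [ 12. -17. -51.] [ 11. -14. -51.] [ 11. -11. -51.] [ 10.  -9. -47.] [ 15.   1. -58.] [  8.  12. -43.] [ 12.  13. -51.] [ 11.  16. -50.] [  7.  21. -42.]
267 [ 11. -17. -54.] [ 11. -13. -54.] [ 11. -11. -54.] [  9.  -9. -50.] [ 14.   1. -61.] [  7.  11. -46.] [ 11.  13. -54.] [ 11.  15. -54.] [  7.  21. -45.]
271 [ 11. -17. -57.] [ 11. -13. -58.] [  9. -11. -54.] [ 11.  -8. -57.] [ 14.   1. -63.] [ 11.  10. -57.] [ 11.  13. -57.] [ 12.  15. -59.] [  7.  20. -50.]
```

The side view shows the white vial held between the pads, with the tips about 26 mm above its base. I lift it and carry it over the cup.

>>> step_arm([
  {"fingers": 2,"x": 0,"y": 0,"z": -3,"ax": 0,"ay": 0,"az": 0},
  {"fingers": 2,"x": 0,"y": 0,"z": -9,"ax": 0,"ay": 0,"az": 0},
  {"fingers": 2,"x": 2,"y": -1,"z": -15,"ax": 0,"ay": 0,"az": 0},
  {"fingers": 2,"x": 8,"y": -2,"z": -18,"ax": 0,"ay": 0,"az": 0},
  {"fingers": 2,"x": 14,"y": -3,"z": -18,"ax": 0,"ay": 0,"az": 0},
  {"fingers": 2,"x": 20,"y": -4.5,"z": -18,"ax": 0,"ay": 0,"az": 0},
  {"fingers": 2,"x": 26,"y": -6,"z": -18,"ax": 0,"ay": 0,"az": 0},
  {"fingers": 2,"x": 32,"y": -7.1,"z": -18,"ax": 0,"ay": 0,"az": 0},
])

```text
time_s: 12.85
tcp_pos: [529.1, 20.8, 175.5]
orientation: [-0.705, 0.71, -0.0, 0.001]
wrist_force: [1.1, 0.8, 0.2]
width: 0.267
```

```bash
python3 - <<'E'
from h import *
s=env.state(); print(s["width"],s["wrist_force"],s["joint_positions"])
go([530,-14.7,115],np.pi/2)
E
```

```text
0.26748441752197133 [1.14408216 0.7927407  0.1506518 ] [ 3.45786564e-01  2.43637591e-01 -2.66569154e-01 -1.18151256e-04
 -1.05902170e+00 -3.52527838e-01]
go [530.  -14.7 115. ] yaw 1.571 shift [ 3.55 -0.1   6.05] turn [-0.001  0.001 -0.007]
```

>>> step_arm([
  {"fingers": 2,"x": 3.5,"y": -0.1,"z": 1,"ax": 0,"ay": 0,"az": 0},
  {"fingers": 2,"x": 3.5,"y": -0.1,"z": 5,"ax": 0,"ay": 0,"az": 0},
  {"fingers": 2,"x": 3.5,"y": -0.1,"z": 6,"ax": 0,"ay": 0,"az": 0},
  {"fingers": 2,"x": 3.5,"y": -0.1,"z": 6,"ax": 0,"ay": 0,"az": 0},
])

```text
time_s: 13.35
tcp_pos: [529.7, -12.2, 115.0]
orientation: [-0.705, 0.709, 0.0, -0.0]
wrist_force: [0.3, -0.4, 0.1]
width: 0.268
```

```bash
python3 - <<'E'
from h import *
s=env.state(); print(s["tcp_pos"],s["width"],s["wrist_force"])
p=env.get_image("wrist"); t=env.get_image("side")
a=p["image"][150:400,130:430,::-1]; b=t["image"][130:260,220:376,::-1]
cv2.imwrite("pics/c1.png",np.hstack([cv2.resize(a,(480,400)),cv2.resize(b,(320,267)).repeat(1,0) if 0 else cv2.copyMakeBorder(cv2.resize(b,(320,267)),0,133,0,0,cv2.BORDER_CONSTANT)]))
W=cloud(p); T=R.from_quat(s["orientation"]).inv().apply((W.reshape(-1,3)-s["tcp_pos"])).reshape(W.shape)
np.set_printoptions(precision=0,suppress=True,linewidth=250)
print(*[(v,T[v,287]) for v in range(200,290,5)])
F=T.reshape(-1,3); k=F[(abs(F[:,0])<20)&(abs(F[:,1])<12)&(F[:,2]<5)&(F[:,2]>-30)]; print(k.min(0),k.max(0),np.percentile(k,[5,50,95],axis=0),len(k))
w=W.reshape(-1,3); c=w[(np.hypot(*(w[:,:2]-[530,-16]).T)<30)&(w[:,2]>92)&(w[:,2]<98)]; print("rim",c.min(0),c.max(0),len(c),cv2.minEnclosingCircle(c[:,:2].astype(np.float32)))
E
```

```text
[529.66077757 -12.15857529 114.96203204] 0.26823301678763395 [ 0.29341422 -0.43728752  0.08327293]
(200, array([18.,  1., 26.])) (205, array([15.,  1., 26.])) (210, array([12.,  1., 25.])) (215, array([ 8.,  1., 26.])) (220, array([ 5.,  1., 27.])) (225, array([ 15.,   1., -15.])) (230, array([ 15.,   1., -23.])) (235, array([ 15.,   1., -29.])) (240, array([ 15.,   1., -35.])) (245, array([ 15.,   1., -40.])) (250, array([ 14.,   1., -45.])) (255, array([ 14.,   1., -48.])) (260, array([ 15.,   1., -55.])) (265, array([ 15.,   1., -60.])) (270, array([ 14.,   1., -64.])) (275, array([ 12.,   1., -63.])) (280, array([ 11.,   1., -64.])) (285, array([  8.,   1., -63.]))
[  8. -12. -30.] [16. 12. -5.] [[  9. -10. -29.]
 [ 14.  -0. -21.]
 [ 15.  11.  -8.]] 691
rim [507. -38.  92.] [550.  -2.  96.] 833 ((528.564453125, -16.245826721191406), 22.199058532714844)
```

View pics/c1.png

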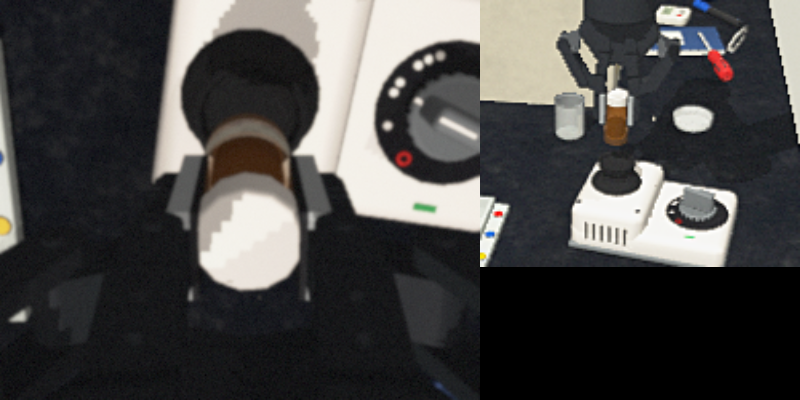

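Wrist and side views show the vial above the cup, off by only about 2.5 mm in y, and the pointer at the two dots. I correct and press.

>>> step_arm([
  {"fingers": 2,"x": 0.25,"y": 0,"z": 1.5,"ax": 0,"ay": 0,"az": 0},
  {"fingers": 2,"x": 0.25,"y": 0,"z": 3.0,"ax": 0,"ay": 0,"az": 0},
  {"fingers": 2,"x": 0.25,"y": 0,"z": 3.5,"ax": 0,"ay": 0,"az": 0},
  {"fingers": 2,"x": 0.25,"y": 0,"z": 3.8,"ax": 0,"ay": 0,"az": 0},
  {"fingers": 2,"x": 0.25,"y": 0,"z": 3.9,"ax": 0,"ay": 0,"az": 0},
  {"fingers": 2,"x": 0.25,"y": 0,"z": 3.9,"ax": 0,"ay": 0,"az": 0},
])

```text
time_s: 14.2
tcp_pos: [529.3, -14.9, 76.9]
orientation: [-0.705, 0.709, 0.0, -0.0]
wrist_force: [-4.4, 1.6, 7.5]
width: 0.266
```

>>> step_arm([
  {"fingers": 2,"x": 0,"y": 0,"z": 0.2,"ax": 0,"ay": 0,"az": 0},
  {"fingers": 2,"x": 0,"y": 0,"z": 0.2,"ax": 0,"ay": 0,"az": 0},
  {"fingers": 2,"x": 0,"y": 0,"z": 0.2,"ax": 0,"ay": 0,"az": 0},
])

```text
time_s: 14.58
tcp_pos: [529.5, -14.9, 76.7]
orientation: [-0.705, 0.709, -0.0, -0.0]
wrist_force: [-7.9, 2.6, 18.4]
width: 0.27
```

Firm stop (z moved 0.2 mm while force rose from 7.5 to 18 N). Hold.

>>> step_arm([
  {"fingers": 2,"x": 0,"y": 0,"z": 0,"ax": 0,"ay": 0,"az": 0},
  {"fingers": 2,"x": 0,"y": 0,"z": 0,"ax": 0,"ay": 0,"az": 0},
  {"fingers": 2,"x": 0,"y": 0,"z": 0,"ax": 0,"ay": 0,"az": 0},
  {"fingers": 2,"x": 0,"y": 0,"z": 0,"ax": 0,"ay": 0,"az": 0},
  {"fingers": 2,"x": 0,"y": 0,"z": 0,"ax": 0,"ay": 0,"az": 0},
  {"fingers": 2,"x": 0,"y": 0,"z": 0,"ax": 0,"ay": 0,"az": 0},
  {"fingers": 2,"x": 0,"y": 0,"z": 0,"ax": 0,"ay": 0,"az": 0},
  {"fingers": 2,"x": 0,"y": 0,"z": 0,"ax": 0,"ay": 0,"az": 0},
])

```text
time_s: 15.58
tcp_pos: [529.5, -14.9, 76.7]
orientation: [-0.705, 0.709, -0.0, -0.0]
wrist_force: [-7.8, 1.3, 17.0]
width: 0.268
```

>>> step_arm([
  {"fingers": 2,"x": 0,"y": 0,"z": 0,"ax": 0,"ay": 0,"az": 0},
  {"fingers": 2,"x": 0,"y": 0,"z": 0,"ax": 0,"ay": 0,"az": 0},
  {"fingers": 2,"x": 0,"y": 0,"z": 0,"ax": 0,"ay": 0,"az": 0},
  {"fingers": 2,"x": 0,"y": 0,"z": 0,"ax": 0,"ay": 0,"az": 0},
  {"fingers": 2,"x": 0,"y": 0,"z": 0,"ax": 0,"ay": 0,"az": 0},
  {"fingers": 2,"x": 0,"y": 0,"z": 0,"ax": 0,"ay": 0,"az": 0},
  {"fingers": 2,"x": 0,"y": 0,"z": 0,"ax": 0,"ay": 0,"az": 0},
  {"fingers": 2,"x": 0,"y": 0,"z": 0,"ax": 0,"ay": 0,"az": 0},
])

```text
time_s: 16.58
tcp_pos: [529.5, -14.9, 76.7]
orientation: [-0.705, 0.709, -0.0, -0.0]
wrist_force: [-7.1, 2.2, 17.8]
width: 0.268
```

>>> step_arm([
  {"fingers": 2,"x": 0,"y": 0,"z": 0,"ax": 0,"ay": 0,"az": 0},
  {"fingers": 2,"x": 0,"y": 0,"z": 0,"ax": 0,"ay": 0,"az": 0},
  {"fingers": 2,"x": 0,"y": 0,"z": -1.5,"ax": 0,"ay": 0,"az": 0},
  {"fingers": 2,"x": 0,"y": 0,"z": -6,"ax": 0,"ay": 0,"az": 0},
  {"fingers": 2,"x": 0,"y": 0,"z": -8,"ax": 0,"ay": 0,"az": 0},
  {"fingers": 2,"x": 0,"y": 0,"z": -8,"ax": 0,"ay": 0,"az": 0},
])

```text
time_s: 17.32
tcp_pos: [530.9, -14.6, 155.5]
orientation: [-0.705, 0.71, -0.001, 0.002]
wrist_force: [-0.1, 0.6, -0.3]
width: 0.266
```

```bash
python3 - <<'E'
from h import *
np.set_printoptions(precision=1,suppress=True)
p=env.get_image("top"); W=cloud(p).reshape(-1,3)
r=W[(abs(W[:,0]-695)<50)&(abs(W[:,1]-53)<110)&(W[:,2]>11)&(W[:,2]<24)]; print(cv2.minAreaRect(r[:,:2].astype(np.float32)))
w=dict(np.load("/tmp/w1.npz")); W=cloud(w).reshape(-1,3)
r=W[(abs(W[:,0]-695)<50)&(abs(W[:,1]-116)<8)]
for x in range(655,735,3): 
    k=r[abs(r[:,0]-x)<1.5]; print(x,np.percentile(k[:,2],[10,50,90]) if len(k) else 0,end=" ")
r=W[(abs(W[:,0]-708)<8)&(abs(W[:,1]-53)<100)]
print()
for y in range(-40,145,3): 
    k=r[abs(r[:,1]-y)<1.5]; print(y,np.percentile(k[:,2],[50,]) if len(k) else 0,end=" ")
save(w,"rack",(250,295,390,360),5)
s=env.state(); print(s["width"],s["wrist_force"])
go([705.5,117.5,120],np.pi/2)
E
```

```text
((695.6038208007812, 53.208221435546875), (172.2292022705078, 60.75627517700195), 88.96700286865234)
655 [-1.3  0.2  1.1] 658 [-0.7 -0.   1.1] 661 [-0.8 -0.2  1.5] 664 [-0.7  0.3  6.2] 667 [ 0.   6.4 10.1] 670 [ 9.3 10.6 11.5] 673 [10.  10.8 12.4] 676 [ 9.7 10.4 11.2] 679 [10.  10.7 11.2] 682 [ 9.4 10.2 17.4] 685 [10.  14.4 18.4] 688 [17.2 17.9 18.3] 691 0 694 0 697 [5.1 5.2 5.3] 700 [3.5 4.  5.4] 703 [3.1 4.  4.8] 706 [3.2 3.7 4.8] 709 [2.9 4.2 5. ] 712 [2.9 3.8 4.9] 715 [3.2 4.1 4.8] 718 [2.7 3.6 4.8] 721 [ 3.7 10.7 16.6] 724 [ 5.3 16.7 18.7] 727 [17.1 17.7 18.5] 730 0 733 0 
-40 [0.2] -37 [0.1] -34 [1.] -31 [18.2] -28 [4.3] -25 [4.4] -22 [4.] -19 [4.2] -16 [3.9] -13 [4.7] -10 [4.] -7 [4.5] -4 [4.2] -1 [4.1] 2 [4.1] 5 [3.8] 8 [4.1] 11 [16.1] 14 [9.8] 17 [4.] 20 [4.5] 23 [4.] 26 [4.1] 29 [3.8] 32 [4.4] 35 [4.1] 38 [4.2] 41 [4.4] 44 [4.2] 47 [3.9] 50 [5.9] 53 [16.2] 56 [4.8] 59 [3.7] 62 [4.3] 65 [4.] 68 [4.1] 71 [4.6] 74 [3.9] 77 [4.2] 80 [4.1] 83 [4.6] 86 [4.1] 89 [4.2] 92 [5.7] 95 [15.6] 98 [15.7] 101 [4.] 104 [4.4] 107 [4.3] 110 [3.9] 113 [3.9] 116 [4.5] 119 [4.] 122 [3.9] 125 [4.2] 128 [4.] 131 [4.7] 134 [7.] 137 [17.8] 140 [18.] 143 0 0.2704421560909119 [ 0.1 -0.2 -0.5]
go [705.5 117.5 120. ] yaw 1.571 shift [-13.3 -17.5   3.4] turn [-0.  0. -0.]
```

View pics/rack.png

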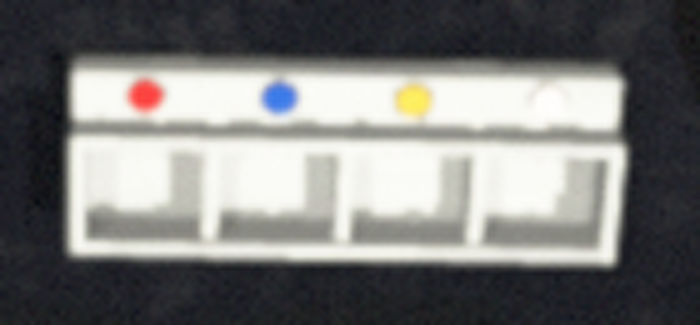

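The crop shows dots red (145,95), blue (280,97), yellow (413,100) and white (550,98), each over its bay. I go above the white bay.

>>> step_arm([
  {"fingers": 2,"x": -4,"y": -4,"z": 0,"ax": 0,"ay": 0,"az": 0},
  {"fingers": 2,"x": -8,"y": -9,"z": 0,"ax": 0,"ay": 0,"az": 0},
  {"fingers": 2,"x": -13.3,"y": -17.6,"z": 1,"ax": 0,"ay": 0,"az": 0},
  {"fingers": 2,"x": -13.3,"y": -17.6,"z": 3.5,"ax": 0,"ay": 0,"az": 0},
  {"fingers": 2,"x": -13.3,"y": -17.6,"z": 6,"ax": 0,"ay": 0,"az": 0},
  {"fingers": 2,"x": -13.3,"y": -17.6,"z": 6,"ax": 0,"ay": 0,"az": 0},
])

```text
time_s: 18.12
tcp_pos: [703.9, 116.3, 88.1]
orientation: [-0.704, 0.71, 0.002, -0.004]
wrist_force: [-0.6, -0.2, -0.0]
width: 0.267
```

```bash
python3 - <<'E'
from h import *
np.set_printoptions(precision=1,suppress=True)
p=env.get_image("wrist"); save(p,"w7"); s=env.state(); W=cloud(p); w=W.reshape(-1,3)
print(s["tcp_pos"])
r=w[(abs(w[:,0]-705)<50)&(abs(w[:,1]-53)<110)&(w[:,2]>15)&(w[:,2]<22)]; print(len(r),r.min(0),r.max(0),cv2.minAreaRect(r[:,:2].astype(np.float32)))
for x in range(680,735,2):
    k=w[(abs(w[:,0]-x)<1)&(abs(w[:,1]-135)<12)&(w[:,2]<30)]; print(x,np.percentile(k[:,2],[50]) if len(k) else 0,end=" ")
go([706.3,118.3,-1],np.pi/2)
E
```

```text
[705.3 116.3  91. ]
3558 [681.1 -24.2  15. ] [725.2 139.5  19.9] ((703.20068359375, 57.61695098876953), (163.23207092285156, 42.19655227661133), 89.1395492553711)
680 [9.4] 682 [9.7] 684 [17.7] 686 [17.7] 688 [5.1] 690 [3.8] 692 [3.9] 694 [3.5] 696 [3.6] 698 [3.9] 700 [3.6] 702 [3.9] 704 [3.6] 706 [3.7] 708 [3.8] 710 [3.8] 712 [3.8] 714 [3.5] 716 [3.7] 718 [3.7] 720 [3.8] 722 [17.4] 724 [17.5] 726 [0.1] 728 [-0.2] 730 [-0.1] 732 [-0.2] 734 [-0.2] go [706.3 118.3  -1. ] yaw 1.571 shift [-0.2 -0.1  9.2] turn [ 0. -0. -0.]
```

View pics/w7.png

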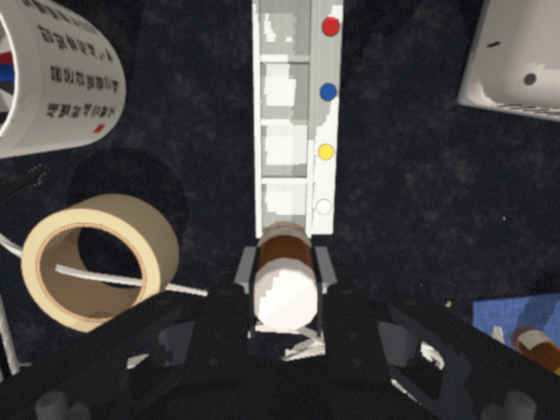

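The wrist view confirms white dot (323,206) beside the bay under the vial, with the row in line. Lowering.

>>> step_arm([
  {"fingers": 2,"x": -0.2,"y": 0,"z": 4,"ax": 0,"ay": 0,"az": 0},
  {"fingers": 2,"x": -0.2,"y": 0,"z": 6.5,"ax": 0,"ay": 0,"az": 0},
  {"fingers": 2,"x": -0.2,"y": 0,"z": 7,"ax": 0,"ay": 0,"az": 0},
  {"fingers": 2,"x": -0.2,"y": 0,"z": 7,"ax": 0,"ay": 0,"az": 0},
])

```text
time_s: 18.68
tcp_pos: [707.5, 118.9, 25.5]
orientation: [-0.705, 0.71, -0.001, 0.001]
wrist_force: [0.7, -0.4, 1.1]
width: 0.27
```

```bash
python3 - <<'E'
from h import *
s=env.state(); print(s["tcp_pos"],s["wrist_force"])
go([705.3,118.2,-1],np.pi/2)
E
```

```text
[707.47122029 118.90061469  25.46612779] [ 0.70152456 -0.44249693  1.0559401 ]
go [705.3 118.2  -1. ] yaw 1.571 shift [0.07 0.22 2.65] turn [-0.002  0.    -0.007]
```

>>> step_arm([
  {"fingers": 2,"x": 0,"y": 0.2,"z": 0,"ax": 0,"ay": 0,"az": 0},
  {"fingers": 2,"x": 0,"y": 0.2,"z": 1.0,"ax": 0,"ay": 0,"az": 0},
  {"fingers": 2,"x": 0,"y": 0.2,"z": 1.6,"ax": 0,"ay": 0,"az": 0},
  {"fingers": 2,"x": 0,"y": 0.2,"z": 2.2,"ax": 0,"ay": 0,"az": 0},
  {"fingers": 2,"x": 0,"y": 0.2,"z": 2.2,"ax": 0,"ay": 0,"az": 0},
  {"fingers": 2,"x": 0,"y": 0.2,"z": 2.2,"ax": 0,"ay": 0,"az": 0},
])

```text
time_s: 19.42
tcp_pos: [704.8, 119.0, 1.9]
orientation: [-0.705, 0.71, -0.0, 0.0]
wrist_force: [-0.0, 1.0, 0.1]
width: 0.265
```

>>> step_arm([
  {"fingers": 2,"x": 0.05,"y": 0,"z": 0.2,"ax": 0,"ay": 0,"az": 0},
  {"fingers": 2,"x": 0.05,"y": 0,"z": 0.35,"ax": 0,"ay": 0,"az": 0},
  {"fingers": 2,"x": 0.05,"y": 0,"z": 0.35,"ax": 0,"ay": 0,"az": 0},
])

```text
time_s: 19.8
tcp_pos: [704.6, 118.4, -1.7]
orientation: [-0.705, 0.71, 0.0, -0.0]
wrist_force: [-0.1, 0.8, -0.0]
width: 0.262
```

>>> step_arm([
  {"fingers": 2,"x": 0,"y": 0,"z": 0.1,"ax": 0,"ay": 0,"az": 0},
  {"fingers": 4.5,"x": 0,"y": 0,"z": 0.1,"ax": 0,"ay": 0,"az": 0},
  {"fingers": 4.5,"x": 0,"y": 0,"z": 0.1,"ax": 0,"ay": 0,"az": 0},
  {"fingers": 4.5,"x": 0,"y": 0,"z": 0.1,"ax": 0,"ay": 0,"az": 0},
  {"fingers": 4.5,"x": 0,"y": 0,"z": -3,"ax": 0,"ay": 0,"az": 0},
  {"fingers": 4.5,"x": 0,"y": 0,"z": -9,"ax": 0,"ay": 0,"az": 0},
  {"fingers": 4.5,"x": 0,"y": 0,"z": -15,"ax": 0,"ay": 0,"az": 0},
  {"fingers": 6,"x": 0,"y": 0,"z": -15,"ax": 0,"ay": 0,"az": 0},
])

```text
time_s: 20.8
tcp_pos: [708.3, 119.3, 156.1]
orientation: [-0.705, 0.709, -0.004, 0.006]
wrist_force: [-0.1, 0.1, -0.1]
width: 0.698
```

```bash
python3 - <<'E'
from h import *
np.set_printoptions(precision=1,suppress=True)
p=env.get_image("top"); q=env.get_image("wrist"); s=env.state(); print(s["tcp_pos"])
for c in (p,q):
    w=cloud(c).reshape(-1,3); k=w[(np.hypot(*(w[:,:2]-[705,116.7]).T)<25)&(w[:,2]>56)&(w[:,2]<75)]
    if len(k): print("white",k.mean(0),len(k),cv2.minEnclosingCircle(k[:,:2].astype(np.float32)))
fit_cap(p,[490.7,241.3]); save(q,"w8")
go([490.7,243,150],np.pi/2)
go([490.7,243,80],np.pi/2)
E
```

```text
[704.7 118.7 149.3]
white [703.1 110.6  62.2] 25 ((704.3470458984375, 113.23685455322266), 11.574849128723145)
white [704.5 116.4  61.9] 783 ((704.612060546875, 117.14688110351562), 12.939114570617676)
cap [490.7, 241.3] circ ((487.1187744140625, 225.65567016601562), 17.98043441772461) mean [488.3 223.1] z [579.  588.5] 99
go [490.7 243.  150. ] yaw 1.571 shift [-12.3  21.5  -0.1] turn [-0.  0. -0.]
go [490.7 243.   80. ] yaw 1.571 shift [-12.3  21.5   6.9] turn [-0.  0. -0.]
```

White stands upright in its bay (cap top 62 mm at (704.5,117)). Next: yellow.

>>> step_arm([
  {"fingers": 6,"x": -3,"y": 5,"z": 0,"ax": 0,"ay": 0,"az": 0},
  {"fingers": 6,"x": -6,"y": 10,"z": 0,"ax": 0,"ay": 0,"az": 0},
  {"fingers": 6,"x": -12.4,"y": 21.5,"z": 1,"ax": 0,"ay": 0,"az": 0},
  {"fingers": 6,"x": -12.4,"y": 21.5,"z": 4,"ax": 0,"ay": 0,"az": 0},
  {"fingers": 6,"x": -12.4,"y": 21.5,"z": 7,"ax": 0,"ay": 0,"az": 0},
  {"fingers": 6,"x": -12.4,"y": 21.5,"z": 7,"ax": 0,"ay": 0,"az": 0},
  {"fingers": 6,"x": -12.4,"y": 21.5,"z": 7,"ax": 0,"ay": 0,"az": 0},
])

```text
time_s: 21.78
tcp_pos: [491.6, 244.0, 78.7]
orientation: [-0.705, 0.71, -0.0, 0.0]
wrist_force: [1.1, -0.4, -0.7]
width: 0.703
```

```bash
cat >> h.py <<'E'
def capw(p,q0,lo=56,hi=68):
    w=cloud(p).reshape(-1,3); k=w[(np.hypot(*(w[:,:2]-q0).T)<22)&(w[:,2]>lo)&(w[:,2]<hi)]
    c=cv2.minEnclosingCircle(k[:,:2].astype(np.float32)); print("cap",np.round(c[0],1),round(c[1],1),"mean",np.round(k.mean(0),1),len(k)); return c[0]
E
python3 - <<'E'
from h import *
p=env.get_image("wrist"); s=env.state(); print(s["tcp_pos"]); c=capw(p,[490.7,241.3])
go([c[0],c[1]+.3,-4],np.pi/2)
E
```

```text
[491.998417   244.14321124  79.18606576]
cap [489.7 241.6] 13.0 mean [489.7 240.8  60.9] 1387
go [489.7 241.9  -4. ] yaw 1.571 shift [0.24 0.25 8.32] turn [-0.002  0.001 -0.008]
```

>>> step_arm([
  {"fingers": 6,"x": 0.2,"y": 0.2,"z": 2,"ax": 0,"ay": 0,"az": 0},
  {"fingers": 6,"x": 0.2,"y": 0.2,"z": 6,"ax": 0,"ay": 0,"az": 0},
  {"fingers": 6,"x": 0.2,"y": 0.2,"z": 8.4,"ax": 0,"ay": 0,"az": 0},
  {"fingers": 6,"x": 0.2,"y": 0.2,"z": 8.4,"ax": 0,"ay": 0,"az": 0},
  {"fingers": 6,"x": 0.2,"y": 0.2,"z": 8.4,"ax": 0,"ay": 0,"az": 0},
])

```text
time_s: 22.45
tcp_pos: [490.1, 242.6, -4.2]
orientation: [-0.704, 0.71, -0.0, 0.001]
wrist_force: [-0.4, 0.5, -0.2]
width: 0.703
```

>>> step_arm([
  {"fingers": 2,"x": 0,"y": 0,"z": 0,"ax": 0,"ay": 0,"az": 0},
  {"fingers": 2,"x": 0,"y": 0,"z": 0,"ax": 0,"ay": 0,"az": 0},
  {"fingers": 2,"x": 0,"y": 0,"z": 0,"ax": 0,"ay": 0,"az": 0},
  {"fingers": 2,"x": 0,"y": 0,"z": 0,"ax": 0,"ay": 0,"az": 0},
])

```text
time_s: 22.95
tcp_pos: [489.3, 242.5, -4.3]
orientation: [-0.705, 0.709, -0.0, 0.001]
wrist_force: [-0.6, -1.0, 6.5]
width: 0.275
```

```bash
cat >> h.py <<'E'
def held():
    "held vial in tool frame: front face x, side mid y, bottom height above TCP"
    p=env.get_image("wrist"); s=env.state(); W=cloud(p)
    T=R.from_quat(s["orientation"]).inv().apply(W.reshape(-1,3)-s["tcp_pos"])
    k=T[(abs(T[:,0])<17)&(abs(T[:,1])<5)&(T[:,2]<-60)&(T[:,2]>-72)]; top=np.median(k[:,2])
    b=T[(abs(T[:,1]-1)<2)&(T[:,2]<-20)&(T[:,2]>-42)&(T[:,0]>5)&(T[:,0]<22)]
    cap=T[(abs(T[:,0])<18)&(abs(T[:,1])<18)&(abs(T[:,2]-top)<3)]
    print("held: top",round(top,1),"-> bottom TCP+",round(-top-58,1),"centre x",round(np.median(b[:,0])-13.5,1),"cap y mid",round((np.percentile(cap[:,1],2)+np.percentile(cap[:,1],98))/2,1))
    return p
E
python3 - <<'E'
from h import *
held(); s=env.state(); print(s["tcp_pos"],s["wrist_force"],s["width"])
go([530,-14.7,170],np.pi/2)
E
```

```text
held: top -65.2 -> bottom TCP+ 7.2 centre x 0.4 cap y mid 0.3
[489.27762851 242.49616729  -4.25971415] [-1.02019767  0.48149921  5.95092417] 0.2755690027290194
go [530.  -14.7 170. ] yaw 1.571 shift [ 25.67  -4.27 -17.45] turn [-0.002  0.001 -0.006]
```

>>> step_arm([
  {"fingers": 2,"x": 0,"y": 0,"z": -4,"ax": 0,"ay": 0,"az": 0},
  {"fingers": 2,"x": 1,"y": 0,"z": -10,"ax": 0,"ay": 0,"az": 0},
  {"fingers": 2,"x": 5,"y": -1,"z": -15,"ax": 0,"ay": 0,"az": 0},
  {"fingers": 2,"x": 11,"y": -2,"z": -16,"ax": 0,"ay": 0,"az": 0},
  {"fingers": 2,"x": 17,"y": -3,"z": -16,"ax": 0,"ay": 0,"az": 0},
  {"fingers": 2,"x": 22,"y": -4,"z": -15,"ax": 0,"ay": 0,"az": 0},
  {"fingers": 2,"x": 25.6,"y": -4.2,"z": -14,"ax": 0,"ay": 0,"az": 0},
  {"fingers": 2,"x": 25.6,"y": -4.2,"z": -13.5,"ax": 0,"ay": 0,"az": 0},
])

```text
time_s: 24.0
tcp_pos: [527.9, -16.4, 128.6]
orientation: [-0.703, 0.711, 0.001, -0.001]
wrist_force: [0.3, 0.6, -0.2]
width: 0.276
```

```bash
cat >> h.py <<'E'
def cup(p,c0=(529.4,-16.3),r=30):
    w=cloud(p).reshape(-1,3); c=w[(np.hypot(*(w[:,:2]-c0).T)<r)&(w[:,2]>91)&(w[:,2]<99)]
    if len(c)<20: print("cup n",len(c)); return
    e=cv2.minEnclosingCircle(c[:,:2].astype(np.float32)); print("cup rim",np.round(e[0],1),round(e[1],1),len(c)); return e[0]
E
python3 - <<'E'
from h import *
p=held(); s=env.state(); print(s["tcp_pos"],s["width"]); cup(p); cup(p,r=60)
go([529.7,-15.9,92],np.pi/2)
E
```

```text
held: top -65.6 -> bottom TCP+ 7.6 centre x 1.5 cap y mid 0.3
[527.76422446 -15.23278926 128.20899126] 0.27296301620784463
cup rim [528.6 -16.1] 22.1 755
cup rim [528.6 -16.1] 22.1 755
go [529.7 -15.9  92. ] yaw 1.571 shift [ 0.06 -0.2   3.62] turn [ 0.002  0.    -0.01 ]
```

>>> step_arm([
  {"fingers": 2,"x": 0,"y": -0.15,"z": 1.5,"ax": 0,"ay": 0,"az": 0},
  {"fingers": 2,"x": 0,"y": -0.15,"z": 3.5,"ax": 0,"ay": 0,"az": 0},
  {"fingers": 2,"x": 0,"y": -0.15,"z": 4.5,"ax": 0,"ay": 0,"az": 0},
  {"fingers": 2,"x": 0,"y": -0.15,"z": 5.0,"ax": 0,"ay": 0,"az": 0},
  {"fingers": 2,"x": 0,"y": -0.15,"z": 5.3,"ax": 0,"ay": 0,"az": 0},
  {"fingers": 2,"x": 0,"y": -0.15,"z": 5.3,"ax": 0,"ay": 0,"az": 0},
])

```text
time_s: 24.8
tcp_pos: [530.5, -14.0, 77.1]
orientation: [-0.705, 0.709, -0.0, 0.0]
wrist_force: [-2.2, 1.5, 4.4]
width: 0.276
```

>>> step_arm([
  {"fingers": 2,"x": 0,"y": 0,"z": 0.2,"ax": 0,"ay": 0,"az": 0},
  {"fingers": 2,"x": 0,"y": 0,"z": 0.35,"ax": 0,"ay": 0,"az": 0},
  {"fingers": 2,"x": 0,"y": 0,"z": 0.35,"ax": 0,"ay": 0,"az": 0},
  {"fingers": 2,"x": 0,"y": 0,"z": 0.35,"ax": 0,"ay": 0,"az": 0},
])

```text
time_s: 25.3
tcp_pos: [530.8, -14.2, 75.5]
orientation: [-0.705, 0.709, -0.001, 0.001]
wrist_force: [-6.0, 2.3, 14.6]
width: 0.275
```

>>> step_arm([
  {"fingers": 2,"x": 0,"y": 0,"z": 0.05,"ax": 0,"ay": 0,"az": 0},
  {"fingers": 2,"x": 0,"y": 0,"z": 0.05,"ax": 0,"ay": 0,"az": 0},
  {"fingers": 2,"x": 0,"y": 0,"z": 0.05,"ax": 0,"ay": 0,"az": 0},
  {"fingers": 2,"x": 0,"y": 0,"z": 0.05,"ax": 0,"ay": 0,"az": 0},
  {"fingers": 2,"x": 0,"y": 0,"z": 0.05,"ax": 0,"ay": 0,"az": 0},
  {"fingers": 2,"x": 0,"y": 0,"z": 0.05,"ax": 0,"ay": 0,"az": 0},
  {"fingers": 2,"x": 0,"y": 0,"z": 0.05,"ax": 0,"ay": 0,"az": 0},
  {"fingers": 2,"x": 0,"y": 0,"z": 0.05,"ax": 0,"ay": 0,"az": 0},
])

```text
time_s: 26.3
tcp_pos: [530.9, -14.2, 75.5]
orientation: [-0.705, 0.709, -0.001, 0.001]
wrist_force: [-6.6, 2.7, 16.9]
width: 0.275
```

>>> step_arm([
  {"fingers": 2,"x": 0,"y": 0,"z": 0,"ax": 0,"ay": 0,"az": 0},
  {"fingers": 2,"x": 0,"y": 0,"z": 0,"ax": 0,"ay": 0,"az": 0},
  {"fingers": 2,"x": 0,"y": 0,"z": 0,"ax": 0,"ay": 0,"az": 0},
  {"fingers": 2,"x": 0,"y": 0,"z": 0,"ax": 0,"ay": 0,"az": 0},
  {"fingers": 2,"x": 0,"y": 0,"z": 0,"ax": 0,"ay": 0,"az": 0},
  {"fingers": 2,"x": 0,"y": 0,"z": 0,"ax": 0,"ay": 0,"az": 0},
  {"fingers": 2,"x": 0,"y": 0,"z": 0,"ax": 0,"ay": 0,"az": 0},
  {"fingers": 2,"x": 0,"y": 0,"z": 0,"ax": 0,"ay": 0,"az": 0},
])

```text
time_s: 27.3
tcp_pos: [530.8, -14.2, 75.5]
orientation: [-0.705, 0.709, -0.001, 0.001]
wrist_force: [-6.0, 2.8, 16.3]
width: 0.276
```

>>> step_arm([
  {"fingers": 2,"x": 0,"y": 0,"z": 0,"ax": 0,"ay": 0,"az": 0},
  {"fingers": 2,"x": 0,"y": 0,"z": 0,"ax": 0,"ay": 0,"az": 0},
  {"fingers": 2,"x": 0,"y": 0,"z": -1.5,"ax": 0,"ay": 0,"az": 0},
  {"fingers": 2,"x": 0,"y": 0,"z": -6,"ax": 0,"ay": 0,"az": 0},
  {"fingers": 2,"x": 0,"y": 0,"z": -8,"ax": 0,"ay": 0,"az": 0},
  {"fingers": 2,"x": 0,"y": 0,"z": -8,"ax": 0,"ay": 0,"az": 0},
])

```text
time_s: 28.05
tcp_pos: [531.5, -14.2, 154.1]
orientation: [-0.705, 0.71, -0.001, 0.002]
wrist_force: [-0.1, -0.3, -1.0]
width: 0.274
```

```bash
python3 - <<'E'
from h import *
held(); print(env.state()["tcp_pos"])
go([705,75.3,150],np.pi/2)
E
```

```text
held: top -66.7 -> bottom TCP+ 8.7 centre x 0.3 cap y mid -0.5
[530.29941767 -14.30608536 152.49940084]
go [705.   75.3 150. ] yaw 1.571 shift [ -9.09 -17.4    0.28] turn [-0.001  0.001 -0.008]
```

>>> step_arm([
  {"fingers": 2,"x": -3,"y": -5,"z": 0,"ax": 0,"ay": 0,"az": 0},
  {"fingers": 2,"x": -6,"y": -10,"z": 0,"ax": 0,"ay": 0,"az": 0},
  {"fingers": 2,"x": -9.1,"y": -17.4,"z": 1,"ax": 0,"ay": 0,"az": 0},
  {"fingers": 2,"x": -9.1,"y": -17.4,"z": 4,"ax": 0,"ay": 0,"az": 0},
  {"fingers": 2,"x": -9.1,"y": -17.4,"z": 7,"ax": 0,"ay": 0,"az": 0},
  {"fingers": 2,"x": -9.1,"y": -17.4,"z": 7,"ax": 0,"ay": 0,"az": 0},
  {"fingers": 2,"x": -9.1,"y": -17.4,"z": 7,"ax": 0,"ay": 0,"az": 0},
])

```text
time_s: 28.98
tcp_pos: [705.1, 75.2, 82.7]
orientation: [-0.705, 0.709, -0.0, -0.0]
wrist_force: [-0.0, -0.4, 1.3]
width: 0.269
```

```bash
python3 - <<'E'
from h import *
held(); print(env.state()["tcp_pos"])
go([704.8,75.3,20],np.pi/2)
E
```

```text
held: top -64.1 -> bottom TCP+ 6.1 centre x 0.5 cap y mid 0.5
[705.58027382  75.39130835  83.71280296]
go [704.8  75.3  20. ] yaw 1.571 shift [0.01 0.09 6.37] turn [-0.002  0.    -0.007]
```

>>> step_arm([
  {"fingers": 2,"x": 0,"y": 0.1,"z": 3,"ax": 0,"ay": 0,"az": 0},
  {"fingers": 2,"x": 0,"y": 0.1,"z": 6.2,"ax": 0,"ay": 0,"az": 0},
  {"fingers": 2,"x": 0,"y": 0.1,"z": 6.2,"ax": 0,"ay": 0,"az": 0},
  {"fingers": 2,"x": 0,"y": 0.1,"z": 6.2,"ax": 0,"ay": 0,"az": 0},
])

```text
time_s: 29.52
tcp_pos: [705.4, 75.7, 22.9]
orientation: [-0.705, 0.709, -0.001, 0.002]
wrist_force: [0.5, 0.3, -0.6]
width: 0.275
```

>>> step_arm([
  {"fingers": 2,"x": 0.05,"y": 0.05,"z": 1.2,"ax": 0,"ay": 0,"az": 0},
  {"fingers": 2,"x": 0.05,"y": 0.05,"z": 2.2,"ax": 0,"ay": 0,"az": 0},
  {"fingers": 2,"x": 0.05,"y": 0.05,"z": 2.4,"ax": 0,"ay": 0,"az": 0},
  {"fingers": 2,"x": 0.05,"y": 0.05,"z": 2.4,"ax": 0,"ay": 0,"az": 0},
])

```text
time_s: 30.02
tcp_pos: [703.1, 74.9, -3.2]
orientation: [-0.705, 0.709, 0.0, -0.0]
wrist_force: [-1.6, 1.3, 4.0]
width: 0.274
```

Light contact with the floor at the expected height. Release and lift.

>>> step_arm([
  {"fingers": 4.5,"x": 0,"y": 0,"z": 0,"ax": 0,"ay": 0,"az": 0},
  {"fingers": 4.5,"x": 0,"y": 0,"z": 0,"ax": 0,"ay": 0,"az": 0},
  {"fingers": 4.5,"x": 0,"y": 0,"z": 0,"ax": 0,"ay": 0,"az": 0},
  {"fingers": 4.5,"x": 0,"y": 0,"z": -3,"ax": 0,"ay": 0,"az": 0},
  {"fingers": 4.5,"x": 0,"y": 0,"z": -9,"ax": 0,"ay": 0,"az": 0},
  {"fingers": 4.5,"x": 0,"y": 0,"z": -15,"ax": 0,"ay": 0,"az": 0},
  {"fingers": 6,"x": 0,"y": 0,"z": -15,"ax": 0,"ay": 0,"az": 0},
])

```text
time_s: 30.9
tcp_pos: [707.1, 75.6, 154.0]
orientation: [-0.705, 0.709, -0.004, 0.006]
wrist_force: [0.2, -0.4, 0.0]
width: 0.698
```

```bash
python3 - <<'E'
from h import *
q=env.get_image("wrist"); print(env.state()["tcp_pos"]); capw(q,[704.5,74.5]); 
go([405.2,235.3,150],np.pi/2)
E
```

```text
[704.90727772  75.44325203 149.99559728]
cap [702.6  74.3] 13.0 mean [702.8  73.6  61.9] 773
go [405.2 235.3 150. ] yaw 1.571 shift [-15.78  30.08  -0.16] turn [-0.007  0.002 -0.007]
```

>>> step_arm([
  {"fingers": 6,"x": -3,"y": 5,"z": 0,"ax": 0,"ay": 0,"az": 0},
  {"fingers": 6,"x": -6,"y": 10,"z": 0,"ax": 0,"ay": 0,"az": 0},
  {"fingers": 6,"x": -15.8,"y": 30.1,"z": 0,"ax": 0,"ay": 0,"az": 0},
  {"fingers": 6,"x": -15.8,"y": 30.1,"z": 0,"ax": 0,"ay": 0,"az": 0},
  {"fingers": 6,"x": -15.8,"y": 30.1,"z": 2,"ax": 0,"ay": 0,"az": 0},
  {"fingers": 6,"x": -15.8,"y": 30.1,"z": 5,"ax": 0,"ay": 0,"az": 0},
  {"fingers": 6,"x": -15.8,"y": 30.1,"z": 7,"ax": 0,"ay": 0,"az": 0},
  {"fingers": 6,"x": -15.8,"y": 30.1,"z": 7,"ax": 0,"ay": 0,"az": 0},
])

```text
time_s: 31.95
tcp_pos: [401.7, 233.8, 74.4]
orientation: [-0.705, 0.709, -0.0, -0.003]
wrist_force: [-0.2, -0.2, 0.0]
width: 0.703
```

>>> step_arm([
  {"fingers": 6,"x": 0,"y": 0,"z": 0,"ax": 0,"ay": 0,"az": 0},
  {"fingers": 6,"x": 0,"y": 0,"z": 0,"ax": 0,"ay": 0,"az": 0},
])

```text
time_s: 32.2
tcp_pos: [404.2, 235.3, 77.0]
orientation: [-0.704, 0.71, 0.0, 0.001]
wrist_force: [0.2, -0.4, 1.0]
width: 0.701
```

```bash
python3 - <<'E'
from h import *
p=env.get_image("wrist"); s=env.state(); print(s["tcp_pos"]); c=capw(p,[405.2,234.6])
go([c[0],c[1]+.3,-4],np.pi/2)
E
```

```text
[404.1165671  235.20561124  76.97756781]
cap [404.2 234.9] 13.0 mean [404.2 234.1  60.9] 1403
go [404.2 235.2  -4. ] yaw 1.571 shift [0.01 0.   8.1 ] turn [-0.001  0.001 -0.008]
```

>>> step_arm([
  {"fingers": 6,"x": 0,"y": 0,"z": 2,"ax": 0,"ay": 0,"az": 0},
  {"fingers": 6,"x": 0,"y": 0,"z": 6,"ax": 0,"ay": 0,"az": 0},
  {"fingers": 6,"x": 0,"y": 0,"z": 8.1,"ax": 0,"ay": 0,"az": 0},
  {"fingers": 6,"x": 0,"y": 0,"z": 8.1,"ax": 0,"ay": 0,"az": 0},
  {"fingers": 2,"x": 0,"y": 0,"z": 8.1,"ax": 0,"ay": 0,"az": 0},
  {"fingers": 2,"x": 0,"y": 0,"z": 8.1,"ax": 0,"ay": 0,"az": 0},
  {"fingers": 2,"x": 0,"y": 0,"z": 8.1,"ax": 0,"ay": 0,"az": 0},
  {"fingers": 2,"x": 0,"y": 0,"z": 8.1,"ax": 0,"ay": 0,"az": 0},
])

```text
time_s: 33.25
tcp_pos: [404.3, 235.8, -3.2]
orientation: [-0.705, 0.709, -0.0, 0.001]
wrist_force: [-0.7, -0.9, 6.1]
width: 0.274
```

```bash
python3 - <<'E'
from h import *
held(); s=env.state(); print(s["tcp_pos"],s["wrist_force"],s["width"])
t=env.get_image("top"); cup(t,r=70)
go([529.5,-15,130],np.pi/2)
E
```

```text
held: top -64.1 -> bottom TCP+ 6.1 centre x 0.6 cap y mid 0.4
[404.2672728  235.85315212  -3.16748455] [-0.833835   -0.92905208  6.97283346] 0.27563983598884895
cup rim [530.4 -16.5] 21.6 79
go [529.5 -15.  130. ] yaw 1.571 shift [ 24.98 -12.71 -13.34] turn [-0.002  0.002 -0.006]
```

>>> step_arm([
  {"fingers": 2,"x": 0,"y": 0,"z": -4,"ax": 0,"ay": 0,"az": 0},
  {"fingers": 2,"x": 1,"y": 0,"z": -10,"ax": 0,"ay": 0,"az": 0},
  {"fingers": 2,"x": 5,"y": -3,"z": -15,"ax": 0,"ay": 0,"az": 0},
  {"fingers": 2,"x": 10,"y": -6,"z": -16,"ax": 0,"ay": 0,"az": 0},
  {"fingers": 2,"x": 15,"y": -9,"z": -16,"ax": 0,"ay": 0,"az": 0},
  {"fingers": 2,"x": 20,"y": -12,"z": -15,"ax": 0,"ay": 0,"az": 0},
  {"fingers": 2,"x": 24.9,"y": -12.7,"z": -13.5,"ax": 0,"ay": 0,"az": 0},
  {"fingers": 2,"x": 24.9,"y": -12.7,"z": -13.2,"ax": 0,"ay": 0,"az": 0},
])

```text
time_s: 34.35
tcp_pos: [527.8, -17.9, 126.3]
orientation: [-0.703, 0.712, 0.001, -0.001]
wrist_force: [-0.9, -0.1, -0.2]
width: 0.278
```

>>> step_arm([
  {"fingers": 2,"x": 0,"y": 0,"z": 0,"ax": 0,"ay": 0,"az": 0},
  {"fingers": 2,"x": 0,"y": 0,"z": 0,"ax": 0,"ay": 0,"az": 0},
])

```text
time_s: 34.6
tcp_pos: [528.9, -13.8, 128.1]
orientation: [-0.705, 0.709, -0.0, 0.001]
wrist_force: [-0.8, -0.1, -0.5]
width: 0.272
```

```bash
python3 - <<'E'
from h import *
p=held(); s=env.state(); print(s["tcp_pos"],s["width"]); cup(p); cup(p,r=60)
go([529.7,-15.5,77],np.pi/2)
E
```

```text
held: top -64.1 -> bottom TCP+ 6.1 centre x 0.7 cap y mid 0.3
[528.93898806 -13.67876678 128.07429382] 0.2749844924323644
cup rim [528.5 -16.3] 22.1 768
cup rim [528.5 -16.3] 22.1 768
go [529.7 -15.5  77. ] yaw 1.571 shift [ 0.18 -0.07  5.11] turn [-0.001  0.    -0.005]
```

>>> step_arm([
  {"fingers": 2,"x": 0.2,"y": 0,"z": 1.5,"ax": 0,"ay": 0,"az": 0},
  {"fingers": 2,"x": 0.2,"y": 0,"z": 3.5,"ax": 0,"ay": 0,"az": 0},
  {"fingers": 2,"x": 0.2,"y": 0,"z": 4.4,"ax": 0,"ay": 0,"az": 0},
  {"fingers": 2,"x": 0.2,"y": 0,"z": 4.9,"ax": 0,"ay": 0,"az": 0},
  {"fingers": 2,"x": 0.2,"y": 0,"z": 5.2,"ax": 0,"ay": 0,"az": 0},
  {"fingers": 2,"x": 0.2,"y": 0,"z": 5.4,"ax": 0,"ay": 0,"az": 0},
  {"fingers": 2,"x": 0.2,"y": 0,"z": 5.4,"ax": 0,"ay": 0,"az": 0},
])

```text
time_s: 35.52
tcp_pos: [528.5, -16.9, 76.6]
orientation: [-0.705, 0.709, -0.0, -0.0]
wrist_force: [-7.9, 1.9, 18.5]
width: 0.276
```

Firm at the stop with 18.5 N. Hold more than 2 s.

>>> step_arm([
  {"fingers": 2,"x": 0,"y": 0,"z": 0,"ax": 0,"ay": 0,"az": 0},
  {"fingers": 2,"x": 0,"y": 0,"z": 0,"ax": 0,"ay": 0,"az": 0},
  {"fingers": 2,"x": 0,"y": 0,"z": 0,"ax": 0,"ay": 0,"az": 0},
  {"fingers": 2,"x": 0,"y": 0,"z": 0,"ax": 0,"ay": 0,"az": 0},
  {"fingers": 2,"x": 0,"y": 0,"z": 0,"ax": 0,"ay": 0,"az": 0},
  {"fingers": 2,"x": 0,"y": 0,"z": 0,"ax": 0,"ay": 0,"az": 0},
  {"fingers": 2,"x": 0,"y": 0,"z": 0,"ax": 0,"ay": 0,"az": 0},
  {"fingers": 2,"x": 0,"y": 0,"z": 0,"ax": 0,"ay": 0,"az": 0},
])

```text
time_s: 36.52
tcp_pos: [528.5, -16.9, 76.6]
orientation: [-0.705, 0.709, -0.0, 0.0]
wrist_force: [-7.4, 0.9, 17.8]
width: 0.273
```

>>> step_arm([
  {"fingers": 2,"x": 0,"y": 0,"z": 0,"ax": 0,"ay": 0,"az": 0},
  {"fingers": 2,"x": 0,"y": 0,"z": 0,"ax": 0,"ay": 0,"az": 0},
  {"fingers": 2,"x": 0,"y": 0,"z": 0,"ax": 0,"ay": 0,"az": 0},
  {"fingers": 2,"x": 0,"y": 0,"z": 0,"ax": 0,"ay": 0,"az": 0},
  {"fingers": 2,"x": 0,"y": 0,"z": 0,"ax": 0,"ay": 0,"az": 0},
  {"fingers": 2,"x": 0,"y": 0,"z": 0,"ax": 0,"ay": 0,"az": 0},
  {"fingers": 2,"x": 0,"y": 0,"z": 0,"ax": 0,"ay": 0,"az": 0},
  {"fingers": 2,"x": 0,"y": 0,"z": 0,"ax": 0,"ay": 0,"az": 0},
])

```text
time_s: 37.52
tcp_pos: [528.5, -16.9, 76.6]
orientation: [-0.705, 0.709, -0.0, 0.0]
wrist_force: [-7.9, 2.0, 17.5]
width: 0.276
```

>>> step_arm([
  {"fingers": 2,"x": 0,"y": 0,"z": 0,"ax": 0,"ay": 0,"az": 0},
  {"fingers": 2,"x": 0,"y": 0,"z": 0,"ax": 0,"ay": 0,"az": 0},
  {"fingers": 2,"x": 0,"y": 0,"z": -1.5,"ax": 0,"ay": 0,"az": 0},
  {"fingers": 2,"x": 0,"y": 0,"z": -6,"ax": 0,"ay": 0,"az": 0},
  {"fingers": 2,"x": 0,"y": 0,"z": -8,"ax": 0,"ay": 0,"az": 0},
  {"fingers": 2,"x": 0,"y": 0,"z": -8,"ax": 0,"ay": 0,"az": 0},
])

```text
time_s: 38.28
tcp_pos: [530.2, -16.4, 155.3]
orientation: [-0.705, 0.71, -0.001, 0.002]
wrist_force: [-1.0, 0.4, -1.4]
width: 0.276
```

```bash
python3 - <<'E'
from h import *
held(); print(env.state()["tcp_pos"])
go([704.5,-9.1,150],np.pi/2)
E
```

```text
held: top -65.7 -> bottom TCP+ 7.7 centre x 0.3 cap y mid -0.3
[528.9527706  -16.62837378 153.6136649 ]
go [704.5  -9.1 150. ] yaw 1.571 shift [ -0.88 -17.55   0.39] turn [-0.002  0.001 -0.007]
```

>>> step_arm([
  {"fingers": 2,"x": 0,"y": -5,"z": 0,"ax": 0,"ay": 0,"az": 0},
  {"fingers": 2,"x": -0.8,"y": -11,"z": 0,"ax": 0,"ay": 0,"az": 0},
  {"fingers": 2,"x": -0.8,"y": -17.5,"z": 1,"ax": 0,"ay": 0,"az": 0},
  {"fingers": 2,"x": -0.8,"y": -17.5,"z": 4,"ax": 0,"ay": 0,"az": 0},
  {"fingers": 2,"x": -0.8,"y": -17.5,"z": 7,"ax": 0,"ay": 0,"az": 0},
  {"fingers": 2,"x": -0.8,"y": -17.5,"z": 7,"ax": 0,"ay": 0,"az": 0},
  {"fingers": 2,"x": -0.8,"y": -17.5,"z": 7,"ax": 0,"ay": 0,"az": 0},
])

```text
time_s: 39.2
tcp_pos: [704.1, -10.2, 83.7]
orientation: [-0.705, 0.709, -0.0, -0.0]
wrist_force: [0.3, -0.3, -0.1]
width: 0.273
```

```bash
python3 - <<'E'
from h import *
held(); print(env.state()["tcp_pos"])
go([704.5,-9.1,20],np.pi/2)
E
```

```text
held: top -63.0 -> bottom TCP+ 5.0 centre x 0.6 cap y mid 0.4
[704.55221883 -10.0261112   84.65795566]
go [704.5  -9.1  20. ] yaw 1.571 shift [-0.09  0.02  6.47] turn [-0.002 -0.    -0.007]
```

>>> step_arm([
  {"fingers": 2,"x": -0.05,"y": 0,"z": 3,"ax": 0,"ay": 0,"az": 0},
  {"fingers": 2,"x": -0.05,"y": 0,"z": 6.3,"ax": 0,"ay": 0,"az": 0},
  {"fingers": 2,"x": -0.05,"y": 0,"z": 6.3,"ax": 0,"ay": 0,"az": 0},
  {"fingers": 2,"x": -0.05,"y": 0,"z": 6.3,"ax": 0,"ay": 0,"az": 0},
])

```text
time_s: 39.75
tcp_pos: [705.3, -9.5, 22.8]
orientation: [-0.705, 0.709, -0.001, 0.001]
wrist_force: [0.8, 0.9, 0.8]
width: 0.278
```

>>> step_arm([
  {"fingers": 2,"x": 0,"y": -0.05,"z": 1.2,"ax": 0,"ay": 0,"az": 0},
  {"fingers": 2,"x": 0,"y": -0.05,"z": 2.1,"ax": 0,"ay": 0,"az": 0},
  {"fingers": 2,"x": 0,"y": -0.05,"z": 2.3,"ax": 0,"ay": 0,"az": 0},
  {"fingers": 2,"x": 0,"y": -0.05,"z": 2.3,"ax": 0,"ay": 0,"az": 0},
])

```text
time_s: 40.25
tcp_pos: [704.1, -9.6, -2.0]
orientation: [-0.705, 0.709, -0.0, -0.0]
wrist_force: [-2.3, 1.2, 4.0]
width: 0.274
```

>>> step_arm([
  {"fingers": 4.5,"x": 0,"y": 0,"z": 0,"ax": 0,"ay": 0,"az": 0},
  {"fingers": 4.5,"x": 0,"y": 0,"z": 0,"ax": 0,"ay": 0,"az": 0},
  {"fingers": 4.5,"x": 0,"y": 0,"z": 0,"ax": 0,"ay": 0,"az": 0},
  {"fingers": 4.5,"x": 0,"y": 0,"z": -3,"ax": 0,"ay": 0,"az": 0},
  {"fingers": 4.5,"x": 0,"y": 0,"z": -9,"ax": 0,"ay": 0,"az": 0},
  {"fingers": 4.5,"x": 0,"y": 0,"z": -15,"ax": 0,"ay": 0,"az": 0},
  {"fingers": 4.5,"x": 0,"y": 0,"z": -15,"ax": 0,"ay": 0,"az": 0},
])

```text
time_s: 41.12
tcp_pos: [708.1, -9.3, 154.9]
orientation: [-0.705, 0.709, -0.004, 0.005]
wrist_force: [0.2, 0.5, -0.9]
width: 0.53
```

```bash
python3 - <<'E'
from h import *
q=env.get_image("wrist"); print(env.state()["tcp_pos"]); capw(q,[704.5,-9.7]); 
t=env.get_image("top"); w=cloud(t).reshape(-1,3); cup(t,r=70)
k=w[(np.hypot(*(w[:,:2]-[433,0]).T)<50)&(w[:,2]>66)&(w[:,2]<80)]; print(len(k),cv2.minAreaRect(k[:,:2].astype(np.float32)) if len(k)>5 else 0)
go([433,0,110],-0.478)
E
```

```text
[705.74366441  -9.23386567 150.83477793]
cap [703.7 -10.3] 13.1 mean [703.9 -11.1  61.9] 766
cup rim [530.4 -16.2] 21.7 83
53 ((433.404541015625, -0.09671497344970703), (11.802445411682129, 36.593257904052734), 63.93598556518555)
go [433   0 110] yaw -0.478 shift [-0.73 27.13  3.77] turn [0.000e+00 2.000e-03 2.041e+00]
```

>>> step_arm([
  {"fingers": 4.5,"x": 0,"y": 5,"z": 0,"ax": 0,"ay": 0,"az": -0.15},
  {"fingers": 4.5,"x": -0.7,"y": 27.1,"z": 0,"ax": 0,"ay": 0,"az": -0.33},
  {"fingers": 4.5,"x": -0.7,"y": 27.1,"z": 0,"ax": 0,"ay": 0,"az": -0.51},
  {"fingers": 4,"x": -0.7,"y": 27.1,"z": 0,"ax": 0,"ay": 0,"az": -0.69},
  {"fingers": 4,"x": -0.7,"y": 27.1,"z": 0,"ax": 0,"ay": 0,"az": -0.87},
  {"fingers": 4,"x": -0.7,"y": 27.1,"z": 0,"ax": 0,"ay": 0,"az": -1.05},
  {"fingers": 4,"x": -0.7,"y": 27.1,"z": 0,"ax": 0,"ay": 0,"az": -1.1},
  {"fingers": 4,"x": -0.7,"y": 27.1,"z": 0,"ax": 0,"ay": 0,"az": -1.1},
])

```text
time_s: 42.22
tcp_pos: [432.2, -0.9, 146.0]
orientation: [0.972, -0.237, -0.001, 0.001]
wrist_force: [0.5, -0.3, 0.1]
width: 0.47
```

>>> step_arm([
  {"fingers": 4,"x": 0,"y": 0,"z": 0,"ax": 0,"ay": 0,"az": 0},
  {"fingers": 4,"x": 0,"y": 0,"z": 0,"ax": 0,"ay": 0,"az": 0},
])

```text
time_s: 42.48
tcp_pos: [433.1, -0.7, 146.9]
orientation: [0.972, -0.237, -0.0, 0.0]
wrist_force: [0.5, -0.2, -0.2]
width: 0.471
```

```bash
cat >> h.py <<'E'
def knob(p,k0=(433,0),r=30,lo=64):
    w=cloud(p).reshape(-1,3); k=w[(np.hypot(*(w[:,:2]-k0).T)<r)&(w[:,2]>lo)&(w[:,2]<85)]
    mu=k[:,:2].mean(0); v=np.linalg.svd(k[:,:2]-mu,full_matrices=False)[2][0]; e=cv2.minAreaRect(k[:,:2].astype(np.float32))
    print("knob",np.round(e[0],1),np.round(e[1],1),"ang",round(float(np.arctan2(v[1],v[0])),3),"z",np.round(np.percentile(k[:,2],[10,50,90]),1),len(k)); return e[0]
E
python3 - <<'E'
from h import *
q=env.get_image("wrist"); print(env.state()["tcp_pos"],env.state()["joint_positions"]); knob(q); save(q,"w9")
go([433,0,19],2.664)
E
```

```text
[433.14907055  -0.73282641 147.01485391] [ 3.76136670e-01  1.09172159e-01 -5.18822936e-01 -3.68613138e-05
 -9.43626987e-01  7.16421674e-01]
knob [452.5 -10. ] [11.4 15.1] ang 2.57 z [69.2 70.5 71.5] 304
go [433   0  19] yaw 2.664 shift [-0.04 -0.07 12.8 ] turn [ 0.001  0.001 -0.001]
```

View pics/w9.png

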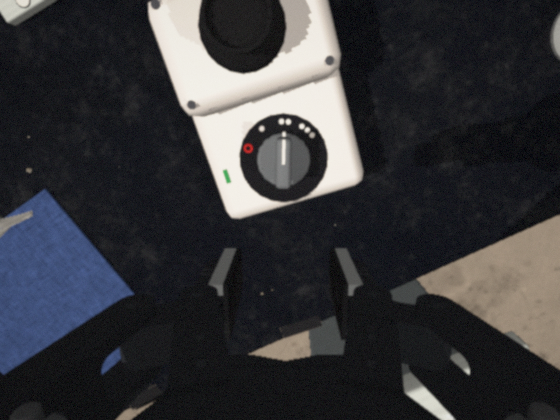

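The mixer has been knocked. The knob now shows at (284,160), further from the gripper, with its pointer still on the two dots (285,121). Measuring again.

```bash
python3 - <<'E'
from h import *
q=env.get_image("wrist"); W=cloud(q); print(W[160,284],W[40,245])
k=knob(q,W[160,284][:2]); c=cup(q,W[30,245][:2],r=40)
t=env.get_image("top"); kt=knob(t,W[160,284][:2],lo=66); cup(t,W[30,245][:2],r=40)
go([k[0],k[1],110],2.664)
E
```

```text
[464.94848057 -16.7819703   70.66055806] [544.64307265 -30.75614576  89.59725963]
knob [462.5 -15.1] [11.4 37.6] ang 2.655 z [68.9 70.5 71.5] 793
cup rim [558.  -32.9] 22.2 881h.py:60: RuntimeWarning: Mean of empty slice.
  mu=k[:,:2].mean(0); v=np.linalg.svd(k[:,:2]-mu,full_matrices=False)[2][0]; e=cv2.minAreaRect(k[:,:2].astype(np.float32))
  ret = um.true_divide(
Traceback (most recent call last):
  File "h.py", line 60, in knob
    mu=k[:,:2].mean(0); v=np.linalg.svd(k[:,:2]-mu,full_matrices=False)[2][0]; e=cv2.minAreaRect(k[:,:2].astype(np.float32))
                          ~~~~~~~~~~~~~~~~~~~~~~~~~~~~~~~~~~~~~~~~~~~~~~~~^^^
IndexError: index 0 is out of bounds for axis 0 with size 0
```

```bash
python3 - <<'E'
from h import *
go([462.5,-15.1,100],2.655)
E
```

```text
go [462.5 -15.1 100. ] yaw 2.655 shift [ 3.26 -0.07  4.72] turn [0.    0.    0.008]
```

>>> step_arm([
  {"fingers": 4,"x": 3.3,"y": -0.1,"z": 2,"ax": 0,"ay": 0,"az": 0.01},
  {"fingers": 4,"x": 3.3,"y": -0.1,"z": 4.7,"ax": 0,"ay": 0,"az": 0.01},
  {"fingers": 4,"x": 3.3,"y": -0.1,"z": 4.7,"ax": 0,"ay": 0,"az": 0.01},
  {"fingers": 4,"x": 3.3,"y": -0.1,"z": 4.7,"ax": 0,"ay": 0,"az": 0.01},
])

```text
time_s: 43.12
tcp_pos: [463.5, -14.8, 101.2]
orientation: [0.97, -0.241, 0.001, -0.0]
wrist_force: [0.7, -0.1, -0.2]
width: 0.465
```

```bash
python3 - <<'E'
from h import *
q=env.get_image("wrist"); print(env.state()["tcp_pos"]); k=knob(q,(462.5,-15.1))
go([k[0],k[1],19],2.655); save(q,"w10")
E
```

```text
[463.76225508 -14.69273065 101.51155575]
knob [462.7 -15.4] [11.5 37. ] ang 2.645 z [68.9 70.5 71.5] 1022
go [462.7 -15.4  19. ] yaw 2.655 shift [-0.08  0.12  8.25] turn [-0.001 -0.002 -0.001]
```

>>> step_arm([
  {"fingers": 4,"x": -0.1,"y": 0.1,"z": 4,"ax": 0,"ay": 0,"az": 0},
  {"fingers": 4,"x": -0.1,"y": 0.1,"z": 8.0,"ax": 0,"ay": 0,"az": 0},
  {"fingers": 4,"x": -0.1,"y": 0.1,"z": 8.0,"ax": 0,"ay": 0,"az": 0},
  {"fingers": 4,"x": -0.1,"y": 0.1,"z": 8.0,"ax": 0,"ay": 0,"az": 0},
])

```text
time_s: 43.68
tcp_pos: [462.9, -15.0, 22.0]
orientation: [0.971, -0.241, 0.001, -0.001]
wrist_force: [0.3, -0.1, 0.2]
width: 0.469
```

>>> step_arm([
  {"fingers": 0.5,"x": 0,"y": 0,"z": 0,"ax": 0,"ay": 0,"az": 0},
  {"fingers": 0.5,"x": 0,"y": 0,"z": 0,"ax": 0,"ay": 0,"az": 0},
  {"fingers": 0.5,"x": 0,"y": 0,"z": 0,"ax": 0,"ay": 0,"az": 0},
  {"fingers": 0.5,"x": 0,"y": 0,"z": 0,"ax": 0,"ay": 0,"az": 0},
])

```text
time_s: 44.18
tcp_pos: [463.0, -14.6, 22.0]
orientation: [0.97, -0.241, 0.002, -0.001]
wrist_force: [-1.3, 3.1, 6.0]
width: 0.125
```

Gripped at 22.0. Pull up 10 mm.

>>> step_arm([
  {"fingers": 0.5,"x": 0,"y": 0,"z": -0.4,"ax": 0,"ay": 0,"az": 0},
  {"fingers": 0.5,"x": 0,"y": 0,"z": -0.8,"ax": 0,"ay": 0,"az": 0},
  {"fingers": 0.5,"x": 0,"y": 0,"z": -1.0,"ax": 0,"ay": 0,"az": 0},
  {"fingers": 0.5,"x": 0,"y": 0,"z": -1.0,"ax": 0,"ay": 0,"az": 0},
])

```text
time_s: 44.68
tcp_pos: [462.9, -14.7, 31.1]
orientation: [0.97, -0.241, 0.001, -0.001]
wrist_force: [2.4, 5.0, -0.0]
width: 0.118
```

>>> step_arm([
  {"fingers": 0.5,"x": 0,"y": 0,"z": 0,"ax": 0,"ay": 0,"az": -0.18},
  {"fingers": 0.5,"x": 0,"y": 0,"z": 0,"ax": 0,"ay": 0,"az": -0.36},
  {"fingers": 0.5,"x": 0,"y": 0,"z": 0,"ax": 0,"ay": 0,"az": -0.54},
  {"fingers": 0.5,"x": 0,"y": 0,"z": 0,"ax": 0,"ay": 0,"az": -0.72},
  {"fingers": 0.5,"x": 0,"y": 0,"z": 0,"ax": 0,"ay": 0,"az": -0.9},
  {"fingers": 0.5,"x": 0,"y": 0,"z": 0,"ax": 0,"ay": 0,"az": -1.08},
  {"fingers": 0.5,"x": 0,"y": 0,"z": 0,"ax": 0,"ay": 0,"az": -1.24},
  {"fingers": 0.5,"x": 0,"y": 0,"z": 0,"ax": 0,"ay": 0,"az": -1.3},
])

```text
time_s: 45.68
tcp_pos: [463.0, -14.6, 31.1]
orientation: [0.918, 0.396, 0.002, 0.0]
wrist_force: [2.5, 5.8, -0.2]
width: 0.125
```

>>> step_arm([
  {"fingers": 0.5,"x": 0,"y": 0,"z": 0.5,"ax": 0,"ay": 0,"az": 0},
  {"fingers": 0.5,"x": 0,"y": 0,"z": 1.0,"ax": 0,"ay": 0,"az": 0},
  {"fingers": 0.5,"x": 0,"y": 0,"z": 1.15,"ax": 0,"ay": 0,"az": 0},
  {"fingers": 0.5,"x": 0,"y": 0,"z": 1.15,"ax": 0,"ay": 0,"az": 0},
])

```text
time_s: 46.18
tcp_pos: [463.2, -14.7, 21.8]
orientation: [0.918, 0.396, 0.002, 0.0]
wrist_force: [-4.3, 5.8, 19.6]
width: 0.124
```

Home (21.8 mm, 19.6 N). Release, lift and check.

>>> step_arm([
  {"fingers": 0.5,"x": 0,"y": 0,"z": -0.12,"ax": 0,"ay": 0,"az": 0},
  {"fingers": 4.0,"x": 0,"y": 0,"z": -0.12,"ax": 0,"ay": 0,"az": 0},
  {"fingers": 4.0,"x": 0,"y": 0,"z": -0.12,"ax": 0,"ay": 0,"az": 0},
  {"fingers": 4.0,"x": 0,"y": 0,"z": -0.12,"ax": 0,"ay": 0,"az": 0},
  {"fingers": 4.0,"x": 0,"y": 0,"z": -6,"ax": 0,"ay": 0,"az": 0},
  {"fingers": 4,"x": 0,"y": 0,"z": -12,"ax": 0,"ay": 0,"az": 0},
  {"fingers": 4,"x": 0,"y": 0,"z": -18,"ax": 0,"ay": 0,"az": 0},
  {"fingers": 4,"x": 0,"y": 0,"z": -18,"ax": 0,"ay": 0,"az": 0},
])

```text
time_s: 47.18
tcp_pos: [464.6, -15.0, 203.7]
orientation: [0.919, 0.395, 0.005, 0.001]
wrist_force: [1.1, 0.6, -1.3]
width: 0.469
```

```bash
python3 - <<'E'
from h import *
q=env.get_image("wrist"); k=knob(q,(462.7,-15)); s=env.state(); print(s["tcp_pos"],s["wrist_force"])
t=env.get_image("side")
a=cv2.resize(q["image"][20:240,130:430,::-1],(480,352)); b=cv2.resize(t["image"][120:320,160:360,::-1],(320,320))
cv2.imwrite("pics/fin.png",np.hstack([a,cv2.copyMakeBorder(b,0,32,0,0,cv2.BORDER_CONSTANT)]))
E
```

```text
knob [462.8 -15.5] [37.9 11.5] ang -2.329 z [68.8 70.4 71.6] 506
[462.40355413 -15.20392639 200.62676106] [ 0.72092418  0.14350007 -0.7852052 ]
```

View pics/fin.png

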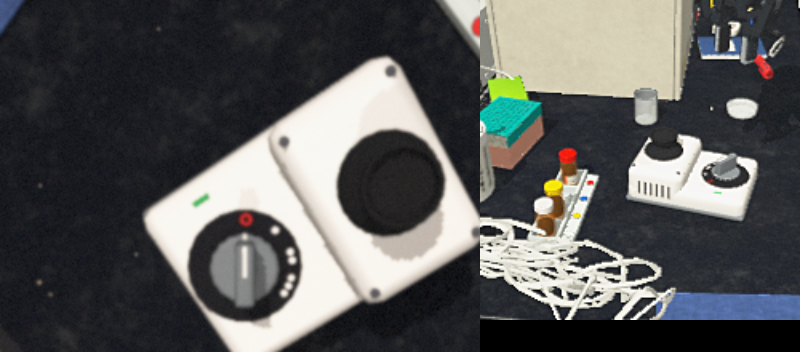

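The wrist view (left) shows the pointer (244,250) on the red ring (246,219), and the knob top is home at 70.4 mm. The side view (right) shows the three vials upright in the white, yellow and red bays, with beaker and dish in place. Handing in.

```bash
python3 - <<'E'
from h import *
print(env.sign_off(), env.state()["time_s"])
E
```

```text
the job is handed in; nothing more can be done
the job is handed in; nothing more can be done
```

The job is done and handed in at about 47 s robot time; the blue vial was not there today. I set the selector to two dots and pushed it home. I then mixed white, yellow and red in that order, each pressed to the hard stop at about 17 N for over 2 s. Each vial went into its own bay, and the selector went back to off.

**Last checks**
- **Selector:** the pointer is on the red ring and the knob top is at 70.4 mm, which is fully home.
- **Vials:** all three stand upright in their bays, cap tops at about 62 mm.
- **Beaker and dish:** both look unmoved in the final picture. I judged this by eye and did not measure them again.

**What disagreed**
- **Fingertips:** they end about 32 mm behind the reported TCP, so my first grip on the knob closed on nothing. I took the offset into account after that.
- **Gripper reading:** it showed about 23 mm on the 27 mm vials, though they held firmly.
- **Mixer:** it was knocked about 30 mm after the last mix. I measured it again before turning the selector back.

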